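Open the combination-locked gauge safe

ROBOT

A 6-joint arm with a two-finger parallel gripper is mounted at the origin on a cart in front of the work surface, level with it; the furniture and walls round the work are solid. World frame = base frame: x ahead of the robot, y to its left, z up, the work surface at z = 0. Lengths are in m, angles in rad, forces in N, time in s.
With the tool pointing down it reaches from about 0.35 to 0.975 m from the base axis. Payload 4.9 kg.
Tool frame: the origin (TCP) lies at the very end of the fingers, on their centre line; the grasp point (between the pads) lies 19 mm behind it; z points along the fingers, x is the direction in which the jaws open and shut, and the axes are right-handed (so a half turn about z gives the same grasp; the last joint's range is limited). The gripper opens to 85 mm and grips with 20 to 120 N. Pads are 22 mm wide; open, the fingers measure 114 mm over their backs; the gripper's body (76 mm by 85 mm) begins 54 mm behind the grasp point. The pads swing forward as they close: fully open they stand 13 mm farther back than shut.
Start: joints at [1.109, 0.053, 1.613, -0, 1.476, -0.119], TCP at [0.21, 0.589, 0.231] pointing down, gripper open.
Joint ranges: [-3.01, 3.01], [-1.01, 2.22], [0.06, 2.58], [-1.02, 4.17], [0.09, 2.62], [-3.14, 3.14]. Speed limits (rad/s): [2.57, 2.57, 3.14, 3.14, 3.14, 3.14].

INTERFACE

Orientations are given as a unit quaternion [w, x, y, z].
In Python, from plant import * gives the robot as it stands.
- The arm moves only by the shell command python3 -m inch 'ROWS'. ROWS is text: rows parted by semicolons, each of 7 numbers parted by spaces: the shift along the tool's x, y, z in m, then the turn, a rotation vector about the tool's x, y, z in rad, then the closure, from 0 (fully open) to 1 (shut). A call has 1 to 10 rows; each row shifts and turns the commanded pose from where the row before left it, along the tool's axes as they then stand; what a row does not reach is not made up. A row lasts 1/12 s, in which the tool goes at most 41.7 mm and 7.16 degrees, less where a joint would pass 70% of its speed; a pose out of reach is approached as far as the arm can. A call with a gripper value outside its range is refused whole. The fingers move at their own pace and stop on an object; the grip force is fixed at half the most. Time passes only in rows, so rows that do not move let the fingers close. It gives the time, the measured TCP pose, the force and the opening at its end, in the units of the state.
- state(): the state, without advancing time (a new reading comes with each control period).
- grab_frame(name): name is "side" or "top"; returns the picture (480x640x3 uint8, blue, green, red); there is no depth.
- camera_info(name): a dict with "vertical_fov" (degrees; the focal length in pixels is half the picture's height over the tangent of half this angle, whatever the lens; pixels are square), "cx", "cy" (the principal point, pixels), "k1" (the pictures are not rectified: a ray, as slopes to the right and down, at radius r is drawn at 1 + k1 r^2 times it, then the intrinsics apply), "origin" and "rotation" of the camera in the world. Camera axes: x right, y down, z forward; pixel columns grow to the right and rows downward; lengths in m; the calibration is good to about 2 mm. A picture is of the moment at which its call begins. camera_info takes no time and is no camera call.
- job_done(): hands the job in, once; it reports no verdict.
The state is a dict: "time": time; "joint_pos": joint angles; "joint_vel": joint speeds; "joint_efforts": joint torques, N m; "tool_pos": TCP position; "tool_rot": TCP orientation; "contact_force": force on the tool from outside, world axes, zero at the start; "ft_torque": the same for the moment, N m; "gripper_width": opening from 0.0 (shut) to 1.0 (fully open).
Only numpy, scipy, OpenCV 4.12 (cv2) and the standard library are available. Lean on these libraries where they do the work, as an engineer would, in place of code of your own. Each camera call takes 0.05 s, during which the arm holds its last target.

TASK

Open the small gauge safe on the bench: turn its dial clockwise, pass 25 twice and stop on it the third time; turn anticlockwise, pass 10 once and stop on it the second time; then turn clockwise slowly until you feel the dial come up against its stop (somewhere between 25 and 36), without leaning hard on it. Then slide the bolt knob all the way to its open end and pull the drawer well open (7 cm or more), leaving the loupe and the gauge block on the safe where they are.

Things in the scene. Friction and masses are not known exactly. Their poses are not given: they have to be found in the camera images.
- dial_axis (a point): Centre of the dial's top face, on its axis; it does not turn. The dial is a black disc 79 mm across, flat on the safe, top face 19 mm above the safe's top (109 mm above the bench). The point's x axis points level from here to the index mark (away from the drawer front), y to the left when facing that way, z up. It lies 35 mm in front (-x) and 40 mm left (+y) of the middle of the safe.
- dial (a joint): Turn of the dial, rad, growing clockwise seen from above, endless. 40 divisions a turn (0.157 rad each), numerals each 5. The numbers run anticlockwise round the disc, so the number at the index grows as it turns clockwise: number = dial / 0.157, modulo 40. Starts between 6 and 20. Turning takes about 1 to 2 N at the finger knob, up to 4 N with the lock's wheels.
- index_mark (a point): Black index block with a white line at the dial's far side, 49 mm from its axis. Wheel lock: the dial takes each of two wheels along after nearly a turn of play, so direction, passes and stops count, to within one division; do not back up after an overrun. If all is right, a spring fence drops at the last stop and holds the dial both ways; else it turns on past 36: dial all again.
- finger_knob: Upright aluminium finger knob on the dial, 14 mm in diameter, 27 mm high; origin at the centre of its underside, on the dial's top face. 25 mm from the dial's axis, over the 0 mark: seen from above it stands (number at the index) divisions clockwise from the index. It spins freely on its own axis: lead it round in a circle without turning the hand.
- bolt_knob (a point): Middle of the bolt's upright aluminium knob, 15 mm in diameter, from 92 to 117 mm above the bench, in a slot plate on the safe's top, right of the dial (facing the drawer front, from the robot). Axes as the safe's.
- bolt (a joint): Slide of the bolt, m: 0 locked (knob at the slot's end nearest the dial), 0.018 fully open, along the safe's -y axis (to the right, away from the dial), against about 6 N. It gives only 2 mm until the fence has dropped.
- drawer_handle (a point): Middle of the drawer's handle, a round steel bow 9 mm thick, straight over 96 mm along the safe's y axis, level, 66 mm above the bench (the safe's top edge is 24 mm higher), with 40 mm of free room between bar and drawer front. Axes as the safe's: x points from the front into the safe.
- drawer (a joint): Slide of the drawer, m: 0 shut, 0.10 fully out, along the safe's -x axis (towards the robot), about 4 N. Held shut (1.5 mm of play) until the bolt is open.
- safe_top (a point): Middle of the safe's top, 90 mm above the bench. Grey painted steel drawer safe, 200 mm deep (x), 240 mm wide (y), drawer front with handle on its -x side; fixed to the bench.
- loupe: Black stand loupe, 38 mm in diameter, 43 mm high, standing on the left rear of the safe's top. Leave it alone. Origin at the centre of its underside.
- block: Steel gauge block 35x30x9 mm lying on the right rear of the safe's top. Leave it alone. Origin at the centre of its underside.
- cam: Brass cam of the lock on the dial's spindle, hidden under the safe's top plate, 42 mm across; its origin lies on the dial's axis. At the stop its gate wall meets the fence, 17 mm from the axis: 30 N there, about 20 N along the circle at the finger knob, harms the lock. How it sits on the spindle varies from lock to lock, and so the number of the stop (25 to 36).

How it is judged:
On the way:
1. the lock has let the bolt go and it is slid fully open (value of joint bolt above 0.015 m), for 0.1 s.
At the end, for the whole second after the job is handed in: The bolt is open by at least 15 mm and the drawer is out by at least 60 mm and at rest (value of joint bolt above 0.015 m and value of joint drawer above 0.06 m and velocity of joint drawer below 0.02 m/s); the robot touches nothing.
It fails at once if the dial is forced: its cam is pressed with more than 30 N inside the lock (contact force between cam and anything else above 30 N).
It fails at once if the loupe or the gauge block on the safe is moved by more than 20 mm (distance of any of loupe, block from where it was at the start of the episode above 0.02 m).
It also fails if it takes over 72 s, if anything falls off the work surface, if the arm or the gripper's body presses on something with over 40 N, if the wrist force passes 120 N, or if a joint passes its speed limit or range.

## Working session

There is one attempt and no reset: what is moved stays moved. The work goes in short steps, Python scripts to look and compute and a shell command to move; the robot and the scene stay as the last step left them, time stands still between calls to the robot, and variables do not carry over. Pictures are saved under pics/ and viewed, and the job is handed in when it is done.

```bash
ls; mkdir -p pics; python3 - <<'E'
from plant import *
import cv2
s=state();print(s)
for n in("side","top"):
    print(camera_info(n)); cv2.imwrite(f"pics/{n}0.png",grab_frame(n))
E
```

```text
pics
{'time': 0.0, 'joint_pos': array([ 1.10897269e+00,  5.33619353e-02,  1.61429538e+00, -1.94375183e-05,
        1.47604316e+00, -1.19015918e-01]), 'joint_vel': array([-0.0004867 , -0.00047707,  0.00095849, -0.00027782,  0.00067702,
       -0.00182658]), 'joint_efforts': array([ 5.50229543e-04, -3.93697286e+01, -3.70171773e+01, -2.33061082e-04,
        7.05918777e-03,  3.35082788e-06]), 'tool_pos': array([0.20981154, 0.5880554 , 0.23005908]), 'tool_rot': array([ 5.09132964e-04,  8.17352288e-01,  5.76137247e-01, -9.22822014e-04]), 'contact_force': array([ 0.79933997,  0.50929993, -0.18768022]), 'ft_torque': array([-0.0593328 ,  0.02334288, -0.04085999]), 'gripper_width': 1.0001994076019067}
{'vertical_fov': 44.06132698845418, 'cx': 321.9714146040255, 'cy': 248.78741251187773, 'k1': -0.06475575137105764, 'origin': array([ 0.34142355, -0.37904935,  0.49141368]), 'rotation': array([-0.5163881 ,  0.8417671 , -0.13678197,  0.07785993])}
{'vertical_fov': 42.9890202865471, 'cx': 322.7880593514866, 'cy': 233.78413258864364, 'k1': -0.06741346237187477, 'origin': array([0.41434632, 0.35215581, 0.94743012]), 'rotation': array([-0.0601804 ,  0.7067711 , -0.70245087,  0.05844405])}
```

View pics/side0.png

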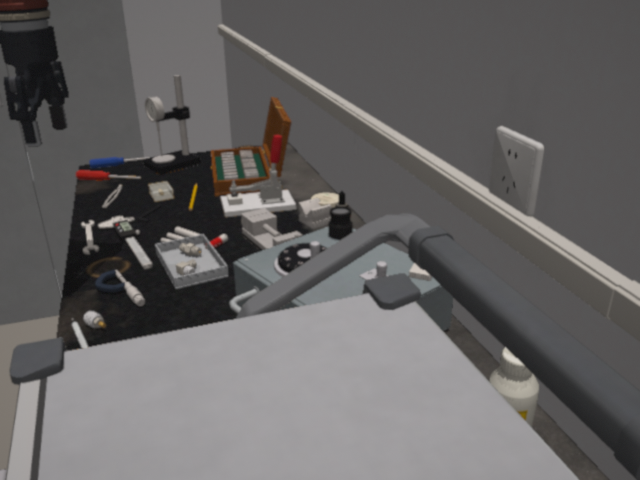

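View pics/top0.png

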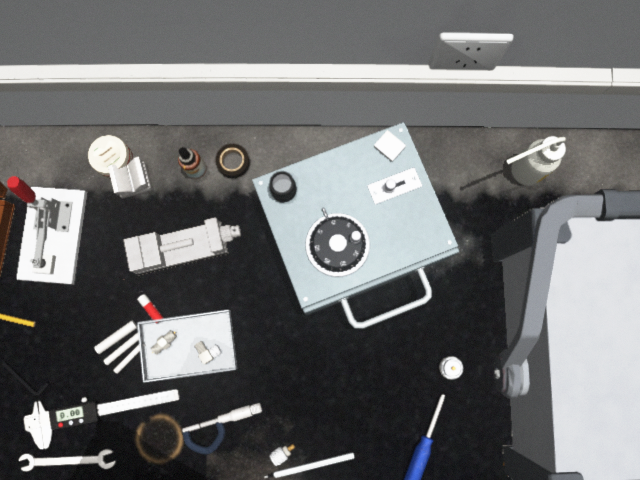

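```bash
cat > h.py <<'E'
import numpy as np, cv2
from plant import *
from scipy.spatial.transform import Rotation as R
def rot(q): return R.from_quat([q[1],q[2],q[3],q[0]])
def K(ci):
    f=240/np.tan(np.radians(ci['vertical_fov']/2)); return np.array([[f,0,ci['cx']],[0,f,ci['cy']],[0,0,1]])
def ray(n,uv):
    ci=camera_info(n)
    p=cv2.undistortPoints(np.array(uv,float).reshape(-1,1,2),K(ci),np.array([ci['k1'],0,0,0])).reshape(-1,2)
    # k1 forward model identical to OpenCV
    d=rot(ci['rotation']).apply(np.c_[p,np.ones(len(p))]); return ci['origin'],d
def plane(n,uv,z):
    o,d=ray(n,uv); return o+d*((z-o[2])/d[:,2])[:,None]
def proj(n,P):
    ci=camera_info(n); r=rot(ci['rotation']).inv()
    X=r.apply(np.atleast_2d(P)-ci['origin'])
    return cv2.projectPoints(X,np.zeros(3),np.zeros(3),K(ci),np.array([ci['k1'],0,0,0]))[0].reshape(-1,2)
def tri(uvs,uvt):
    o1,d1=ray('side',[uvs]);o2,d2=ray('top',[uvt]);d1=d1[0]/np.linalg.norm(d1[0]);d2=d2[0]/np.linalg.norm(d2[0])
    A=[];b=0;A=np.zeros((3,3));b=np.zeros(3)
    for o,d in((o1,d1),(o2,d2)):
        M=np.eye(3)-np.outer(d,d);A+=M;b+=M@o
    return np.linalg.solve(A,b)
E
python3 - <<'E'
from h import *
im=cv2.imread('pics/top0.png'); c=im[110:340,240:470]
cv2.imwrite('pics/top0c.png',cv2.resize(c,None,fx=2.6,fy=2.6,interpolation=cv2.INTER_CUBIC))
c=im[195:285,290:390]
cv2.imwrite('pics/top0d.png',cv2.resize(c,None,fx=6,fy=6,interpolation=cv2.INTER_CUBIC))
im=cv2.imread('pics/side0.png'); c=im[190:320,220:450]
cv2.imwrite('pics/side0c.png',cv2.resize(c,None,fx=3.4,fy=3.4,interpolation=cv2.INTER_CUBIC))
E
```

```text
(no output)
```

View pics/top0c.png

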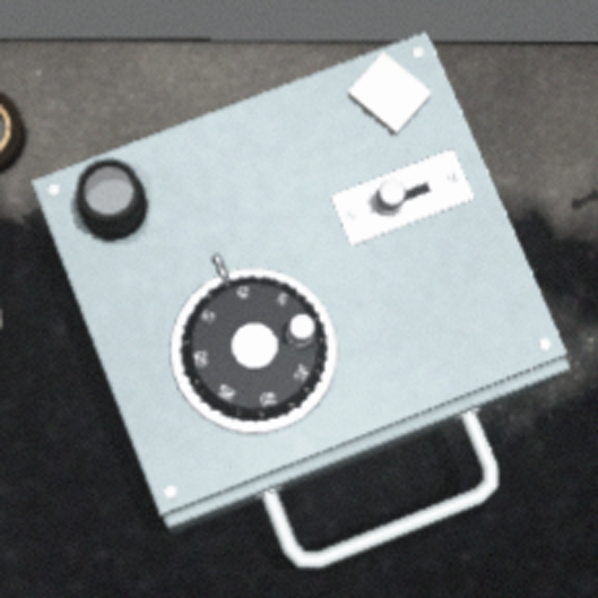

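View pics/top0d.png

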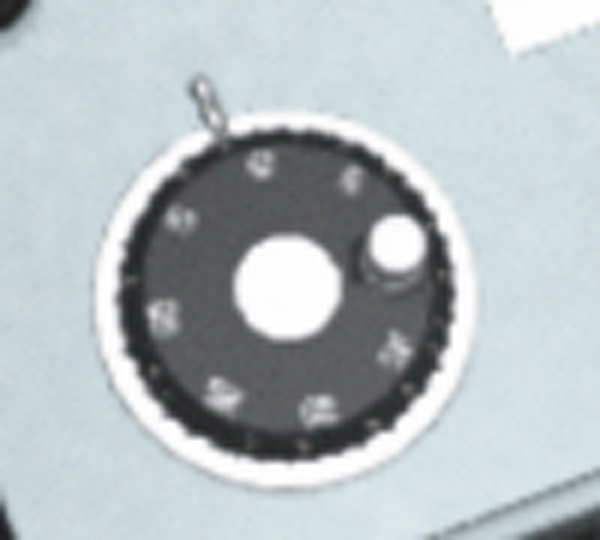

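View pics/side0c.png

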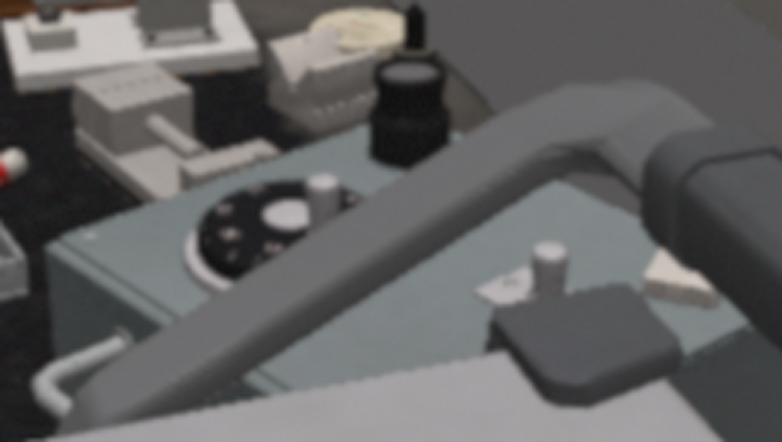

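```bash
python3 - <<'E'
from h import *
np.set_printoptions(precision=4,suppress=True)
P=plane('top',[[253.5,180],[404.2,122.7],[458,248.5],[303.5,308.8]],0.09)
print(P, [np.linalg.norm(P[i]-P[(i+1)%4]) for i in range(4)])
c=P.mean(0);x=(P[0]+P[1]-P[2]-P[3])/2;y=(P[0]+P[3]-P[1]-P[2])/2
y1=np.arctan2(x[1],x[0]);y2=np.arctan2(-y[0],y[1]);print(c,y1,y2)
# dial rim: dark mask ellipse
im=cv2.imread('pics/top0.png');g=cv2.cvtColor(im,cv2.COLOR_BGR2GRAY)
m=(g<110).astype(np.uint8);roi=np.zeros_like(m);cv2.circle(roi,(338,244),36,1,-1);m&=roi
m=cv2.morphologyEx(m,cv2.MORPH_CLOSE,np.ones((5,5)))
cs,_=cv2.findContours(m,cv2.RETR_EXTERNAL,cv2.CHAIN_APPROX_NONE);k=max(cs,key=cv2.contourArea)
e=cv2.fitEllipse(k);print('dial ell',e)
d=plane('top',[e[0]],.1)[0];print('dial z.1',d)
yaw=(y1+y2)/2;ex=np.array([np.cos(yaw),np.sin(yaw),0]);ey=np.array([-ex[1],ex[0],0])
dn=c-.035*ex+.04*ey;print('dial nominal',dn)
kt=plane('top',[[356.2,235.5]],.136)[0];print('knob',kt)
kx=tri((220+323/3.4,190+181/3.4),(356.2,235.5));print('knob tri',kx)
for D in(d,dn):
    v=kt-D;a=np.arctan2(v@ey,v@ex);print('r',np.hypot(v@ex,v@ey),'num',(-a)/(2*np.pi/40)%40)
ix=plane('top',[[290+210/6,195+110/6]],.11)[0]-d;print('index',ix@ex,ix@ey)
b=plane('top',[[240+392/2.6,110+190/2.6]],.117)[0];print('bolt',b,(b-c)@ex,(b-c)@ey)
h=plane('top',[[240+398/2.6,110+525/2.6]],.066)[0];print('handle',h,(h-c)@ex,(h-c)@ey)
for q in[(112,190),(391,95)]:
    l=plane('top',[[240+q[0]/2.6,110+q[1]/2.6]],.1)[0];print(l)
E
```

```text
[[0.6383 0.4558 0.09  ]
 [0.7269 0.2355 0.09  ]
 [0.5396 0.1619 0.09  ]
 [0.4531 0.3811 0.09  ]] [np.float64(0.23742071411741592), np.float64(0.20124681398292166), np.float64(0.2356306543488838), np.float64(0.19969447018909392)]
[0.5895 0.3085 0.09  ] 0.3790023396179137 0.37922592252146187
dial ell ((337.0929260253906, 243.87246704101562), (54.12702178955078, 54.3065299987793), 86.82084655761719)
dial z.1 [0.5438 0.3345 0.1   ]
dial nominal [0.5421 0.3328 0.09  ]
knob [0.5498 0.3095 0.136 ]
knob tri [0.5515 0.3091 0.1326]
r 0.025746408044853814 num 10.89412006675691
r 0.02452036206318943 num 10.380707922625948
index 0.04509898798507807 0.0006136777163183458
bolt [0.6279 0.2597 0.117 ] 0.017618185163491687 -0.05960020380394601
handle [0.4504 0.253  0.066 ] -0.1497400654706792 -0.00014643453099308937
[0.6313 0.412  0.1   ]
[0.6868 0.2576 0.1   ]
```

```bash
python3 - <<'E'
from h import *
np.set_printoptions(precision=4,suppress=True)
for n in('side','top'):
    print(n,proj(n,[[.21,.588,.23],[.21,.588,.33],[0,0,0],[.59,.3085,.09]]), rot(camera_info(n)['rotation']).as_matrix())
for p in [(338,243)]:
  D=plane('top',[p],.109)[0];print(D)
  yaw=.379;ex=np.array([np.cos(yaw),np.sin(yaw),0]);ey=np.array([-ex[1],ex[0],0])
  kt=plane('top',[[356.2,235.5]],.136)[0];v=kt-D;print('r',np.hypot(v@ex,v@ey),'num',(-np.arctan2(v@ey,v@ex))/(2*np.pi/40)%40)
# numerals
c=lambda x,y:[290+x/6,195+y/6]
n=plane('top',[c(350,180),c(222,393),c(260,165),c(319,410),c(182,220),c(395,350)],.109)
for i,k in((0,5),(2,10),(4,15)):
    v=n[i]-n[i+1];a=np.arctan2(v@ey,v@ex);print(k,'index num',k-a/(2*np.pi/40), (n[i]+n[i+1])/2,np.linalg.norm(v)/2)
E
```

```text
side [[  48.8997  143.7467]
 [  35.2275   78.4793]
 [-197.8274  636.4758]
 [ 340.9996  266.6698]] [[ 0.9505 -0.1499  0.2723]
 [-0.3107 -0.4293  0.8481]
 [-0.0102 -0.8907 -0.4546]]
top [[114.5883 516.4179]
 [ 80.3621 545.4329]
 [560.6825 618.9988]
 [355.1258 213.1771]] [[ 0.0063 -0.9859  0.1672]
 [-1.     -0.0059  0.003 ]
 [-0.0019 -0.1672 -0.9859]]
[0.5436 0.3334 0.109 ]
r 0.02474069921498144 num 10.79352472398461
5 index num 10.804334542004646 [0.5441 0.3338 0.109 ] 0.02912432296698107
10 index num 10.910430077246222 [0.5439 0.3331 0.109 ] 0.02953130366237897
15 index num 10.903499200817784 [0.5444 0.3334 0.109 ] 0.028993774959396444
```

```bash
python3 - <<'E'
from h import *
np.set_printoptions(precision=4,suppress=True)
print(tri((410,225),(550,205)), tri((255,305),(515,365)),tri((430,240),(605,205)))
for z in (0,.1,.2,.3): print(z,plane('top',[[548,203],[515,375],[505,190]],z))
E
```

```text
[0.5734 0.0849 0.2525] [0.4043 0.1106 0.1812] [0.5673 0.0263 0.2659]
0 [[ 0.6272 -0.0061  0.    ]
 [ 0.3573  0.0592  0.    ]
 [ 0.648   0.0629  0.    ]]
0.1 [[0.6048 0.0317 0.1   ]
 [0.3634 0.0901 0.1   ]
 [0.6234 0.0934 0.1   ]]
0.2 [[0.5823 0.0695 0.2   ]
 [0.3694 0.121  0.2   ]
 [0.5987 0.1239 0.2   ]]
0.3 [[0.5598 0.1074 0.3   ]
 [0.3754 0.152  0.3   ]
 [0.574  0.1545 0.3   ]]
```

```bash
python3 -m inch '0 0 0 0 0 -0.1031 0.3;0 0 0 0 0 -0.1031 0.6;0 0 0 0 0 -0.1031 0.6;0 0 0 0 0 -0.1031 0.6;0 0 0 0 0 -0.1031 0.6;0 0 0 0 0 -0.1031 0.6;0 0 0 0 0 -0.1031 0.6'
python3 -m inch '-0.0275 0.0152 0.0046 0 0 0 0.6;-0.0275 0.0152 0.0046 0 0 0 0.6;-0.0275 0.0152 0.0046 0 0 0 0.6;-0.0275 0.0152 0.0046 0 0 0 0.6;-0.0275 0.0152 0.0046 0 0 0 0.6;-0.0275 0.0152 0.0046 0 0 0 0.6;-0.0275 0.0152 0.0046 0 0 0 0.6'
```

```text
time: 0.68
tool_pos: [0.2099, 0.5883, 0.2306]
tool_rot: [0.0, 0.559, 0.829, -0.001]
contact_force: [-0.5, -0.7, 0.8]
gripper_width: 0.4
time: 1.27
tool_pos: [0.3808, 0.4478, 0.1983]
tool_rot: [-0.0, 0.561, 0.828, -0.0]
contact_force: [0.3, 0.8, -0.6]
gripper_width: 0.396
```

```bash
python3 -m inch '-0.0273 0.0152 0.0047 0 0 0 0.6;-0.0273 0.0152 0.0047 0 0 0 0.6;-0.0273 0.0152 0.0047 0 0 0 0.6;-0.0273 0.0152 0.0047 0 0 0 0.6;-0.0273 0.0152 0.0047 0 0 0 0.6;-0.0273 0.0152 0.0047 0 0 0 0.6;-0.0273 0.0152 0.0047 0 0 0 0.6;0 0 0 0 0 0 0.6'
cat > st.py <<'E'
from h import *
np.set_printoptions(precision=4,suppress=True)
s=state();R_=rot(s['tool_rot']).as_matrix();print(s['time'],s['tool_pos'],s['contact_force'],s['gripper_width'],'x',R_[:,0],'z',R_[:,2],'q',s['joint_pos'])
yaw=.379;ex=np.array([np.cos(yaw),np.sin(yaw),0]);ey=np.array([-ex[1],ex[0],0])
D=np.array([.5438,.3334,.109]);v=s['tool_pos']-D
print('rel ex,ey,r',v@ex,v@ey,np.hypot(v@ex,v@ey),'num',(-np.arctan2(v@ey,v@ex))/(2*np.pi/40)%40,'F ex ey',s['contact_force']@ex,s['contact_force']@ey)
E
python3 st.py; python3 - <<'E'
from h import *
for n in('side','top'):
  im=grab_frame(n);cv2.imwrite(f'pics/{n}1.png',im)
E
```

```text
time: 1.93
tool_pos: [0.5524, 0.307, 0.1644]
tool_rot: [0.0, 0.563, 0.826, -0.001]
contact_force: [-1.1, -0.1, -0.5]
gripper_width: 0.406
1.9333 [0.5524 0.307  0.1644] [-1.0735 -0.1078 -0.5244] 0.4058661139226629 x [-0.3654  0.9309 -0.0021] z [-0.0007 -0.0025 -1.    ] q [ 0.3905  0.1184  1.6568 -0.0021  1.368  -1.5539]
rel ex,ey,r -0.0017750362923253063 -0.0276819777413992 0.027738829202300384 num 10.407658098931641 F ex ey -1.0372062713741423 0.2970009874944674
```

View pics/top1.png

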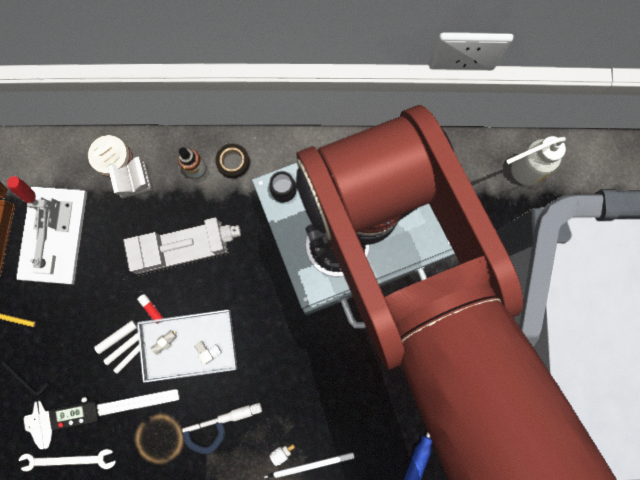

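View pics/side1.png

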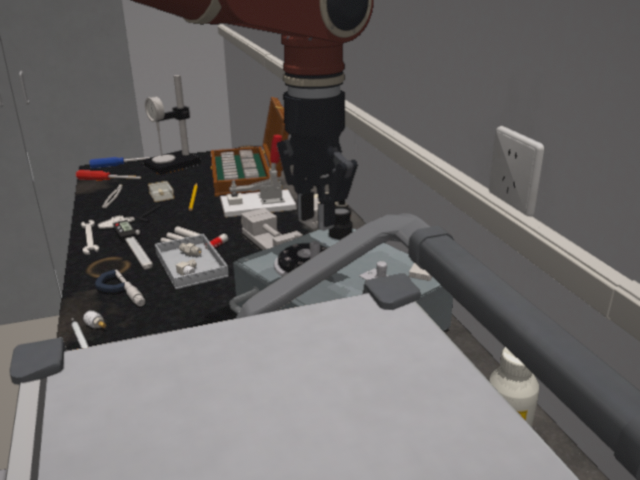

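```bash
python3 -m inch '0.0029 -0.0016 0.01 0 0 0 0.6;0 0 0.014 0 0 0 0.6;0 0 0.014 0 0 0 0.6;0 0 0.012 0 0 0 0.6;0 0 0 0 0 0 0.6'; python3 st.py
```

```text
time: 2.45
tool_pos: [0.5439, 0.3125, 0.1111]
tool_rot: [-0.002, 0.561, 0.828, -0.003]
contact_force: [-0.9, -0.4, -0.8]
gripper_width: 0.402
2.45 [0.5439 0.3125 0.1111] [-0.856  -0.4439 -0.8115] 0.4016742632950331 x [-0.371   0.9286 -0.0002] z [-0.0072 -0.0031 -1.    ] q [ 0.4029  0.1625  1.7021 -0.      1.2848 -1.5479]
rel ex,ey,r -0.007663360926752256 -0.019459450131727722 0.02091404552263553 num 12.388345018007543 F ex ey -0.9594832946180899 -0.09572754335621582
```

```bash
python3 -m inch '0 0 0 0 0 0 0.6;0 0 0 0 0 0 0.6;0 0 0 0 0 0 0.6'; python3 st.py
```

```text
time: 2.7
tool_pos: [0.5477, 0.3134, 0.1171]
tool_rot: [0.0, 0.561, 0.828, 0.001]
contact_force: [-0.1, -0.1, 0.5]
gripper_width: 0.405
2.7 [0.5477 0.3134 0.1171] [-0.1359 -0.103   0.4922] 0.4048472482969096 x [-0.3701  0.929   0.    ] z [ 0.0015  0.0006 -1.    ] q [ 0.4019  0.1586  1.6956 -0.      1.2858 -1.548 ]
rel ex,ey,r -0.0038224858362151492 -0.020015882229145635 0.020377608774807054 num 11.201304873259659 F ex ey -0.16434835801136033 -0.04544687697166549
```

```bash
python3 -m inch '-0.0024 0 0.001 0 0 0 0.6;-0.0024 0 0.001 0 0 0 0.6;0 0 0 0 0 0 0.6;0 0 0 0 0 0 0.6;0 0 0 0 0 0 0.6'; python3 st.py
```

```text
time: 3.12
tool_pos: [0.549, 0.3085, 0.1143]
tool_rot: [0.0, 0.561, 0.828, 0.0]
contact_force: [0.1, 0.1, -0.6]
gripper_width: 0.399
3.1167 [0.549  0.3085 0.1143] [ 0.1254  0.0555 -0.5923] 0.3991603050843525 x [-0.3697  0.9292  0.0001] z [ 0.0001  0.0001 -1.    ] q [ 0.3938  0.1596  1.6995  0.0001  1.2823 -1.5557]
rel ex,ey,r -0.004388843456838165 -0.025079889183033027 0.025461005249633177 num 11.102882388104474 F ex ey 0.13700467170735328 0.005205936841832858
```

Settled over the knob; close.

```bash
python3 -m inch '0 0.0005 0 0 0 0 0.7;0 0.0005 0 0 0 0 0.75;0 0 0 0 0 0 0.8;0 0 0 0 0 0 0.85;0 0 0 0 0 0 0.9;0 0 0 0 0 0 1;0 0 0 0 0 0 1;0 0 0 0 0 0 1'; python3 st.py
```

```text
time: 3.78
tool_pos: [0.5498, 0.3092, 0.1144]
tool_rot: [-0.0, 0.561, 0.828, 0.0]
contact_force: [0.0, 1.3, 0.8]
gripper_width: 0.132
3.7833 [0.5498 0.3092 0.1144] [0.0062 1.2538 0.8181] 0.13164803668595124 x [-0.3699  0.9291  0.0004] z [ 0.0001  0.0005 -1.    ] q [ 0.3942  0.1618  1.6969  0.0004  1.2826 -1.5556]
rel ex,ey,r -0.0033587724887093147 -0.024699637458758906 0.024926962174020257 num 10.860427683642076 F ex ey 0.4696630319360873 1.1624891897790948
```

```bash
cat > arc.py <<'E'
import sys,numpy as np
n0=float(sys.argv[1]);st=np.array(eval(sys.argv[2]),float);r=25
n=n0+np.r_[0,np.cumsum(st)]
p=np.round(np.c_[-r*np.sin(np.radians(9*n)),r*np.cos(np.radians(9*n))]*10)/10
for k in range(0,len(st),10):
    print('; '.join(f'{a/1000:.4f} {b/1000:.4f} 0 0 0 0 1' for a,b in np.diff(p,axis=0)[k:k+10]),'# end n',n[min(k+10,len(st))])
E
python3 arc.py 10.86 '[.3,.6,1,1,1,1,1,.7,.4,.14]'
```

```text
0.0002 -0.0011 0 0 0 0 1; 0.0005 -0.0023 0 0 0 0 1; 0.0014 -0.0037 0 0 0 0 1; 0.0019 -0.0034 0 0 0 0 1; 0.0025 -0.0031 0 0 0 0 1; 0.0029 -0.0027 0 0 0 0 1; 0.0032 -0.0021 0 0 0 0 1; 0.0025 -0.0012 0 0 0 0 1; 0.0015 -0.0006 0 0 0 0 1; 0.0005 -0.0002 0 0 0 0 1 # end n 18.0
```

```bash
python3 -m inch '0.0002 -0.0011 0 0 0 0 1; 0.0005 -0.0023 0 0 0 0 1; 0.0014 -0.0037 0 0 0 0 1; 0.0019 -0.0034 0 0 0 0 1; 0.0025 -0.0031 0 0 0 0 1; 0.0029 -0.0027 0 0 0 0 1; 0.0032 -0.0021 0 0 0 0 1; 0.0025 -0.0012 0 0 0 0 1; 0.0015 -0.0006 0 0 0 0 1; 0.0005 -0.0002 0 0 0 0 1'; python3 st.py;python3 arc.py 18 '[.4,.8]+[1.2]*6+[.6,.4]+[.2,.4,.8]+[1.2]*5+[.4,.2]+[.3,.7]+[1.5]*7+[.5]+[.4,.8]+[1.4]*6+[.8,.6]'
```

```text
time: 4.62
tool_pos: [0.5243, 0.3173, 0.1144]
tool_rot: [0.0, 0.561, 0.828, -0.0]
contact_force: [1.2, -0.6, 1.9]
gripper_width: 0.129
4.6167 [0.5243 0.3173 0.1144] [ 1.1826 -0.6213  1.8523] 0.12866392720716924 x [-0.3702  0.9289 -0.0006] z [-0.0001 -0.0007 -1.    ] q [ 0.423   0.1222  1.7408 -0.0006  1.279  -1.5268]
rel ex,ey,r -0.024050622320724677 -0.007780119284025041 0.025277711330098665 num 18.00824000824934 F ex ey 0.868803816689094 -1.0147748856251881
0.0015 -0.0004 0 0 0 0 1; 0.0031 -0.0006 0 0 0 0 1; 0.0047 -0.0002 0 0 0 0 1; 0.0046 0.0008 0 0 0 0 1; 0.0044 0.0016 0 0 0 0 1; 0.0041 0.0024 0 0 0 0 1; 0.0035 0.0031 0 0 0 0 1; 0.0029 0.0037 0 0 0 0 1; 0.0012 0.0021 0 0 0 0 1; 0.0006 0.0014 0 0 0 0 1 # end n 27.4
0.0003 0.0007 0 0 0 0 1; 0.0006 0.0015 0 0 0 0 1; 0.0008 0.0030 0 0 0 0 1; 0.0004 0.0047 0 0 0 0 1; -0.0004 0.0047 0 0 0 0 1; -0.0014 0.0045 0 0 0 0 1; -0.0021 0.0042 0 0 0 0 1; -0.0029 0.0037 0 0 0 0 1; -0.0011 0.0011 0 0 0 0 1; -0.0006 0.0006 0 0 0 0 1 # end n 35.39999999999999
-0.0009 0.0007 0 0 0 0 1; -0.0022 0.0016 0 0 0 0 1; -0.0053 0.0026 0 0 0 0 1; -0.0057 0.0012 0 0 0 0 1; -0.0059 -0.0001 0 0 0 0 1; -0.0057 -0.0016 0 0 0 0 1; -0.0052 -0.0027 0 0 0 0 1; -0.0044 -0.0040 0 0 0 0 1; -0.0033 -0.0048 0 0 0 0 1; -0.0008 -0.0018 0 0 0 0 1 # end n 47.39999999999999
-0.0006 -0.0014 0 0 0 0 1; -0.0009 -0.0030 0 0 0 0 1; -0.0006 -0.0055 0 0 0 0 1; 0.0006 -0.0055 0 0 0 0 1; 0.0018 -0.0051 0 0 0 0 1; 0.0028 -0.0047 0 0 0 0 1; 0.0039 -0.0040 0 0 0 0 1; 0.0046 -0.0030 0 0 0 0 1; 0.0028 -0.0012 0 0 0 0 1; 0.0023 -0.0007 0 0 0 0 1 # end n 58.399999999999984
```

```bash
python3 arc.py 18 '[.4,.8,1.2]+[1.5]*7+[1.5]*38+[1.5,1.5,1.5,1.4,1.2,1,.8,.6,.4,.2]+[0]*4'
```

```text
0.0015 -0.0004 0 0 0 0 1; 0.0031 -0.0006 0 0 0 0 1; 0.0047 -0.0002 0 0 0 0 1; 0.0058 0.0011 0 0 0 0 1; 0.0053 0.0024 0 0 0 0 1; 0.0047 0.0035 0 0 0 0 1; 0.0037 0.0046 0 0 0 0 1; 0.0026 0.0053 0 0 0 0 1; 0.0012 0.0057 0 0 0 0 1; -0.0001 0.0059 0 0 0 0 1 # end n 30.9
-0.0016 0.0057 0 0 0 0 1; -0.0027 0.0052 0 0 0 0 1; -0.0040 0.0044 0 0 0 0 1; -0.0048 0.0033 0 0 0 0 1; -0.0055 0.0021 0 0 0 0 1; -0.0058 0.0008 0 0 0 0 1; -0.0059 -0.0006 0 0 0 0 1; -0.0055 -0.0019 0 0 0 0 1; -0.0049 -0.0032 0 0 0 0 1; -0.0041 -0.0043 0 0 0 0 1 # end n 45.9
-0.0029 -0.0051 0 0 0 0 1; -0.0017 -0.0056 0 0 0 0 1; -0.0004 -0.0059 0 0 0 0 1; 0.0011 -0.0058 0 0 0 0 1; 0.0024 -0.0053 0 0 0 0 1; 0.0035 -0.0047 0 0 0 0 1; 0.0046 -0.0037 0 0 0 0 1; 0.0053 -0.0026 0 0 0 0 1; 0.0057 -0.0012 0 0 0 0 1; 0.0059 0.0001 0 0 0 0 1 # end n 60.9
0.0057 0.0016 0 0 0 0 1; 0.0052 0.0027 0 0 0 0 1; 0.0044 0.0040 0 0 0 0 1; 0.0033 0.0048 0 0 0 0 1; 0.0021 0.0055 0 0 0 0 1; 0.0008 0.0058 0 0 0 0 1; -0.0006 0.0059 0 0 0 0 1; -0.0019 0.0055 0 0 0 0 1; -0.0032 0.0049 0 0 0 0 1; -0.0043 0.0041 0 0 0 0 1 # end n 75.9
-0.0051 0.0029 0 0 0 0 1; -0.0056 0.0017 0 0 0 0 1; -0.0059 0.0004 0 0 0 0 1; -0.0058 -0.0011 0 0 0 0 1; -0.0053 -0.0024 0 0 0 0 1; -0.0047 -0.0035 0 0 0 0 1; -0.0037 -0.0046 0 0 0 0 1; -0.0026 -0.0053 0 0 0 0 1; -0.0012 -0.0057 0 0 0 0 1; 0.0001 -0.0059 0 0 0 0 1 # end n 90.9
0.0016 -0.0057 0 0 0 0 1; 0.0025 -0.0049 0 0 0 0 1; 0.0030 -0.0036 0 0 0 0 1; 0.0030 -0.0025 0 0 0 0 1; 0.0027 -0.0017 0 0 0 0 1; 0.0021 -0.0010 0 0 0 0 1; 0.0014 -0.0006 0 0 0 0 1; 0.0008 -0.0003 0 0 0 0 1; 0.0000 0.0000 0 0 0 0 1; 0.0000 0.0000 0 0 0 0 1 # end n 98.00000000000001
0.0000 0.0000 0 0 0 0 1; 0.0000 0.0000 0 0 0 0 1 # end n 98.00000000000001
```

```bash
python3 -m inch '0.0015 -0.0004 0 0 0 0 1; 0.0031 -0.0006 0 0 0 0 1; 0.0047 -0.0002 0 0 0 0 1; 0.0058 0.0011 0 0 0 0 1; 0.0053 0.0024 0 0 0 0 1; 0.0047 0.0035 0 0 0 0 1; 0.0037 0.0046 0 0 0 0 1; 0.0026 0.0053 0 0 0 0 1; 0.0012 0.0057 0 0 0 0 1; -0.0001 0.0059 0 0 0 0 1' >/dev/null; python3 st.py
python3 -m inch '-0.0016 0.0057 0 0 0 0 1; -0.0027 0.0052 0 0 0 0 1; -0.0040 0.0044 0 0 0 0 1; -0.0048 0.0033 0 0 0 0 1; -0.0055 0.0021 0 0 0 0 1; -0.0058 0.0008 0 0 0 0 1; -0.0059 -0.0006 0 0 0 0 1; -0.0055 -0.0019 0 0 0 0 1; -0.0049 -0.0032 0 0 0 0 1; -0.0041 -0.0043 0 0 0 0 1' >/dev/null; python3 st.py
```

```text
5.45 [0.5379 0.358  0.1143] [-1.4368 -5.043   5.9241] 0.1307025849674312 x [-0.3704  0.9289 -0.0004] z [-0.0013 -0.0009 -1.    ] q [ 0.4723  0.197   1.6571 -0.0003  1.2891 -1.4779]
rel ex,ey,r 0.0035940029276032128 0.025050885787727385 0.025307385005041164 num 30.90715604919351 F ex ey -3.2006924976150004 -4.153573334280624
6.2833 [0.5659 0.3223 0.1144] [1.3132 4.7888 2.5031] 0.13300775924308178 x [-0.3701  0.929   0.0035] z [ 0.0017  0.0045 -1.    ] q [ 0.402   0.2048  1.6479  0.0036  1.2855 -1.5488]
rel ex,ey,r 0.016408669514968135 -0.018498157212663652 0.024727034911526793 num 5.380620055308499 F ex ey 2.9917809614768673 3.9630719203383085
```

```bash
python3 -m inch '-0.0029 -0.0051 0 0 0 0 1; -0.0017 -0.0056 0 0 0 0 1; -0.0004 -0.0059 0 0 0 0 1; 0.0011 -0.0058 0 0 0 0 1; 0.0024 -0.0053 0 0 0 0 1; 0.0035 -0.0047 0 0 0 0 1; 0.0046 -0.0037 0 0 0 0 1; 0.0053 -0.0026 0 0 0 0 1; 0.0057 -0.0012 0 0 0 0 1; 0.0059 0.0001 0 0 0 0 1' >/dev/null; python3 st.py
python3 -m inch '0.0057 0.0016 0 0 0 0 1; 0.0052 0.0027 0 0 0 0 1; 0.0044 0.0040 0 0 0 0 1; 0.0033 0.0048 0 0 0 0 1; 0.0021 0.0055 0 0 0 0 1; 0.0008 0.0058 0 0 0 0 1; -0.0006 0.0059 0 0 0 0 1; -0.0019 0.0055 0 0 0 0 1; -0.0032 0.0049 0 0 0 0 1; -0.0043 0.0041 0 0 0 0 1' >/dev/null; python3 st.py
python3 -m inch '-0.0051 0.0029 0 0 0 0 1; -0.0056 0.0017 0 0 0 0 1; -0.0059 0.0004 0 0 0 0 1; -0.0058 -0.0011 0 0 0 0 1; -0.0053 -0.0024 0 0 0 0 1; -0.0047 -0.0035 0 0 0 0 1; -0.0037 -0.0046 0 0 0 0 1; -0.0026 -0.0053 0 0 0 0 1; -0.0012 -0.0057 0 0 0 0 1; 0.0001 -0.0059 0 0 0 0 1' >/dev/null; python3 st.py
python3 arc.py 90.9 '[1.5,1.5,1.5,1.5,1.5,1.4,1.2,1,.8,.6,.5,.4,.3,.2,.2,0,0,0]'
```

```text
7.1167 [0.5194 0.3262 0.1144] [ 0.6831 -4.3789  4.3812] 0.13035004564450872 x [-0.3697  0.9291 -0.0029] z [-0.0001 -0.0032 -1.    ] q [ 0.4408  0.1243  1.7385 -0.003   1.2802 -1.5078]
rel ex,ey,r -0.025274553325292565 0.0023527783835221297 0.02538382579350533 num 20.590918895242588 F ex ey -0.9855509300725613 -4.320880594689994
7.95 [0.5553 0.3556 0.1143] [-5.1474  1.0649  6.1697] 0.13171362644398552 x [-0.3705  0.9288  0.0023] z [-0.0044  0.0007 -1.    ] q [ 0.4557  0.2271  1.6221  0.0027  1.2961 -1.4953]
rel ex,ey,r 0.018861901982735883 0.016372699003926423 0.024976721543859777 num 35.449003910385905 F ex ey -4.388143479043244 2.8937834580133233
8.7833 [0.5504 0.3093 0.1144] [3.8708 4.5813 0.4595] 0.12960062558442884 x [-0.3696  0.9292  0.0006] z [ 0.0025  0.0017 -1.    ] q [ 0.394   0.1614  1.6974  0.0006  1.2799 -1.5556]
rel ex,ey,r -0.002799221518072965 -0.024797503245580242 0.02495499565862125 num 10.715607460425934 F ex ey 5.29117838771104 2.823963136285251
0.0016 -0.0057 0 0 0 0 1; 0.0027 -0.0052 0 0 0 0 1; 0.0040 -0.0044 0 0 0 0 1; 0.0048 -0.0033 0 0 0 0 1; 0.0055 -0.0021 0 0 0 0 1; 0.0054 -0.0008 0 0 0 0 1; 0.0047 0.0003 0 0 0 0 1; 0.0038 0.0009 0 0 0 0 1; 0.0029 0.0012 0 0 0 0 1; 0.0021 0.0011 0 0 0 0 1 # end n 103.4
0.0017 0.0010 0 0 0 0 1; 0.0012 0.0010 0 0 0 0 1; 0.0009 0.0007 0 0 0 0 1; 0.0006 0.0006 0 0 0 0 1; 0.0006 0.0005 0 0 0 0 1; 0.0000 0.0000 0 0 0 0 1; 0.0000 0.0000 0 0 0 0 1; 0.0000 0.0000 0 0 0 0 1 # end n 105.0
```

```bash
python3 -m inch '0.0016 -0.0057 0 0 0 0 1; 0.0027 -0.0052 0 0 0 0 1; 0.0040 -0.0044 0 0 0 0 1; 0.0048 -0.0033 0 0 0 0 1; 0.0055 -0.0021 0 0 0 0 1; 0.0054 -0.0008 0 0 0 0 1; 0.0047 0.0003 0 0 0 0 1; 0.0038 0.0009 0 0 0 0 1; 0.0029 0.0012 0 0 0 0 1; 0.0021 0.0011 0 0 0 0 1' >/dev/null; python3 st.py
python3 -m inch '0.0017 0.0010 0 0 0 0 1; 0.0012 0.0010 0 0 0 0 1; 0.0009 0.0007 0 0 0 0 1; 0 0 0 0 0 0 1; 0 0 0 0 0 0 1; 0 0 0 0 0 0 1; 0 0 0 0 0 0 1'>/dev/null; python3 st.py
```

```text
9.6167 [0.5185 0.3361 0.1143] [-0.4562 -8.1201  6.9435] 0.13283987645103013 x [-0.3703  0.9289 -0.0027] z [-0.002  -0.0037 -1.    ] q [ 0.4559  0.1357  1.7261 -0.0026  1.2832 -1.4935]
rel ex,ey,r -0.022478033391194138 0.011901601860882365 0.025434427691430315 num 23.100021194762547 F ex ey -3.4282041356760677 -7.375113483760373
10.2 [0.5191 0.3393 0.1143] [-3.9714 -9.4332  9.5963] 0.12938882559556802 x [-0.37    0.929  -0.0043] z [-0.0041 -0.0063 -1.    ] q [ 0.4608  0.1427  1.7184 -0.004   1.2869 -1.4879]
rel ex,ey,r -0.020781365051465953 0.01466687011012235 0.02543584502684137 num 23.9125897156675 F ex ey -7.179795385570494 -7.294368118080798
```

```bash
python3 - <<'E'
import numpy as np
p=np.array([[.5243,.3173],[.5379,.358],[.5659,.3223],[.5194,.3262],[.5553,.3556],[.5504,.3093],[.5185,.3361],[.5191,.3393],[.5498,.3092]])
A=np.c_[2*p,np.ones(len(p))];s=np.linalg.lstsq(A,(p**2).sum(1),rcond=None)[0]
c=s[:2];print(c,np.sqrt(s[2]+c@c),np.linalg.norm(p-c,axis=1))
ex=np.array([np.cos(.379),np.sin(.379)]);ey=np.array([-ex[1],ex[0]])
for q in(p[-1],p[-2]):
  v=q-c;print((-np.arctan2(v@ey,v@ex))/(2*np.pi/40)%40)
E
python3 arc.py 104.6 '[.4,.3,.2,.2,0,0,0]'
```

```text
[0.54346277 0.33347765] 0.02510156371204335 [0.02507844 0.02514538 0.02506729 0.02513924 0.02509021 0.0251532
 0.02510014 0.02504884 0.02509112]
10.787283112398809
23.90620799301048
0.0012 0.0011 0 0 0 0 1; 0.0008 0.0009 0 0 0 0 1; 0.0005 0.0006 0 0 0 0 1; 0.0005 0.0006 0 0 0 0 1; 0.0000 0.0000 0 0 0 0 1; 0.0000 0.0000 0 0 0 0 1; 0.0000 0.0000 0 0 0 0 1 # end n 105.69999999999999
```

```bash
sed -i 's/\[.5438,.3334,.109\]/[.54346,.33348,.109]/' st.py; python3 -m inch '0.0012 0.0011 0 0 0 0 1; 0.0008 0.0009 0 0 0 0 1; 0.0005 0.0006 0 0 0 0 1; 0.0003 0.0003 0 0 0 0 1; 0 0 0 0 0 0 1; 0 0 0 0 0 0 1'>/dev/null; python3 st.py
```

```text
10.7 [0.5212 0.345  0.1143] [-1.2445 -3.809   6.0921] 0.12991594591301409 x [-0.37    0.929  -0.0006] z [-0.0021 -0.0015 -1.    ] q [ 0.4659  0.1509  1.7092 -0.0004  1.2839 -1.4838]
rel ex,ey,r -0.016416267705490335 0.018965008573783172 0.025083169568098727 num 25.457807364177647 F ex ey -2.5654639540134787 -3.0782626124011547
```

```bash
python3 arc.py 105.6 '[-.3,-.7,-1.1]+[-1.5]*31+[-1.3,-1.1,-.9,-.7,-.5,-.4]'
```

```text
-0.0008 -0.0009 0 0 0 0 1; -0.0020 -0.0020 0 0 0 0 1; -0.0034 -0.0025 0 0 0 0 1; -0.0054 -0.0025 0 0 0 0 1; -0.0057 -0.0011 0 0 0 0 1; -0.0059 0.0002 0 0 0 0 1; -0.0057 0.0016 0 0 0 0 1; -0.0051 0.0029 0 0 0 0 1; -0.0043 0.0040 0 0 0 0 1; -0.0033 0.0049 0 0 0 0 1 # end n 93.0
-0.0020 0.0055 0 0 0 0 1; -0.0007 0.0058 0 0 0 0 1; 0.0007 0.0058 0 0 0 0 1; 0.0020 0.0055 0 0 0 0 1; 0.0033 0.0049 0 0 0 0 1; 0.0043 0.0040 0 0 0 0 1; 0.0051 0.0029 0 0 0 0 1; 0.0057 0.0016 0 0 0 0 1; 0.0059 0.0002 0 0 0 0 1; 0.0057 -0.0011 0 0 0 0 1 # end n 78.0
0.0054 -0.0025 0 0 0 0 1; 0.0046 -0.0036 0 0 0 0 1; 0.0036 -0.0046 0 0 0 0 1; 0.0025 -0.0054 0 0 0 0 1; 0.0011 -0.0057 0 0 0 0 1; -0.0002 -0.0059 0 0 0 0 1; -0.0016 -0.0057 0 0 0 0 1; -0.0029 -0.0051 0 0 0 0 1; -0.0040 -0.0043 0 0 0 0 1; -0.0049 -0.0033 0 0 0 0 1 # end n 62.99999999999999
-0.0055 -0.0020 0 0 0 0 1; -0.0058 -0.0007 0 0 0 0 1; -0.0058 0.0007 0 0 0 0 1; -0.0055 0.0020 0 0 0 0 1; -0.0043 0.0028 0 0 0 0 1; -0.0032 0.0030 0 0 0 0 1; -0.0021 0.0028 0 0 0 0 1; -0.0014 0.0024 0 0 0 0 1; -0.0008 0.0017 0 0 0 0 1; -0.0006 0.0015 0 0 0 0 1 # end n 52.099999999999994
```

```bash
python3 -m inch '-0.0008 -0.0009 0 0 0 0 1; -0.0020 -0.0020 0 0 0 0 1; -0.0034 -0.0025 0 0 0 0 1; -0.0054 -0.0025 0 0 0 0 1; -0.0057 -0.0011 0 0 0 0 1; -0.0059 0.0002 0 0 0 0 1; -0.0057 0.0016 0 0 0 0 1; -0.0051 0.0029 0 0 0 0 1; -0.0043 0.0040 0 0 0 0 1; -0.0033 0.0049 0 0 0 0 1' >/dev/null; python3 st.py
python3 -m inch '-0.0020 0.0055 0 0 0 0 1; -0.0007 0.0058 0 0 0 0 1; 0.0007 0.0058 0 0 0 0 1; 0.0020 0.0055 0 0 0 0 1; 0.0033 0.0049 0 0 0 0 1; 0.0043 0.0040 0 0 0 0 1; 0.0051 0.0029 0 0 0 0 1; 0.0057 0.0016 0 0 0 0 1; 0.0059 0.0002 0 0 0 0 1; 0.0057 -0.0011 0 0 0 0 1' >/dev/null; python3 st.py
python3 -m inch '0.0054 -0.0025 0 0 0 0 1; 0.0046 -0.0036 0 0 0 0 1; 0.0036 -0.0046 0 0 0 0 1; 0.0025 -0.0054 0 0 0 0 1; 0.0011 -0.0057 0 0 0 0 1; -0.0002 -0.0059 0 0 0 0 1; -0.0016 -0.0057 0 0 0 0 1; -0.0029 -0.0051 0 0 0 0 1; -0.0040 -0.0043 0 0 0 0 1; -0.0049 -0.0033 0 0 0 0 1' >/dev/null; python3 st.py
python3 -m inch '-0.0055 -0.0020 0 0 0 0 1; -0.0058 -0.0007 0 0 0 0 1; -0.0058 0.0007 0 0 0 0 1; -0.0055 0.0020 0 0 0 0 1; -0.0043 0.0028 0 0 0 0 1; -0.0032 0.0030 0 0 0 0 1; -0.0021 0.0028 0 0 0 0 1; -0.0014 0.0024 0 0 0 0 1; -0.0008 0.0017 0 0 0 0 1; -0.0006 0.0015 0 0 0 0 1' >/dev/null; python3 st.py
```

```text
11.5333 [0.5419 0.3083 0.1143] [-1.7176  4.637   5.2646] 0.13052492893754827 x [-0.3695  0.9292  0.0011] z [-0.0006  0.0009 -1.    ] q [ 0.3975  0.1459  1.7149  0.0011  1.281  -1.5521]
rel ex,ey,r -0.010745231584389652 -0.02282061990880532 0.025223812059724966 num 12.801521610524798 F ex ey 0.11995594599573961 4.943410339091224
12.3667 [0.5638 0.3482 0.1143] [ 0.1576 -2.5299  6.6412] 0.13270800393783508 x [-0.3697  0.9292 -0.0025] z [-0.0001 -0.0028 -1.    ] q [ 0.4421  0.2332  1.615  -0.0025  1.2948 -1.5066]
rel ex,ey,r 0.024316628187477717 0.006169886139818733 0.025087166069254676 num 38.41808107830809 F ex ey -0.789590484000741 -2.408666816164077
13.2 [0.5184 0.3356 0.1144] [3.6088 7.1824 3.7701] 0.13043464200920332 x [-0.3701  0.929   0.0012] z [ 0.0001  0.0014 -1.    ] q [ 0.4535  0.132   1.7301  0.0012  1.2788 -1.4967]
rel ex,ey,r -0.022482845040546092 0.011231642830132773 0.025132212830964187 num 22.94945660947174 F ex ey 6.010083953341449 5.337459435895307
14.0333 [0.5434 0.3083 0.1142] [-5.4014  4.1971  9.1536] 0.13228917108276275 x [-0.3697  0.9291  0.0023] z [-0.005   0.0005 -1.    ] q [ 0.3959  0.1512  1.709   0.0025  1.2858 -1.5543]
rel ex,ey,r -0.00941572117661214 -0.02339856849934135 0.025221990664776477 num 12.43557149473391 F ex ey -3.4651692686504423 5.897759447557597
```

```bash
python3 arc.py 52.1 '[-.4,-.4,-.3,-.2,-.2,-.2,-.2,-.2,-.2]'; python3 -m inch '-0.0004 0.0015 0 0 0 0 1; -0.0003 0.0015 0 0 0 0 1; -0.0002 0.0012 0 0 0 0 1; 0 0 0 0 0 0 1'>/dev/null; python3 st.py
```

```text
-0.0004 0.0015 0 0 0 0 1; -0.0004 0.0015 0 0 0 0 1; -0.0002 0.0012 0 0 0 0 1; -0.0001 0.0008 0 0 0 0 1; -0.0001 0.0007 0 0 0 0 1; -0.0001 0.0008 0 0 0 0 1; 0.0000 0.0008 0 0 0 0 1; 0.0000 0.0008 0 0 0 0 1; 0.0000 0.0008 0 0 0 0 1 # end n 49.800000000000004
14.3667 [0.5459 0.3084 0.1142] [-10.8601   1.7185  13.3572] 0.1305553713031716 x [-0.37    0.929   0.0019] z [-0.0094 -0.0016 -1.    ] q [ 0.3947  0.1595  1.6999  0.0022  1.2915 -1.5557]
rel ex,ey,r -0.006974170203338271 -0.02418320123995101 0.025168755873842857 num 11.787442393306609 F ex ey -9.453522558953098 5.614713594620239
```

```bash
python3 -m inch '0 0 -0.0005 0 0 0 1; 0 0 -0.0005 0 0 0 1; 0 0 -0.0005 0 0 0 1; 0 0 0 0 0 0 1'>/dev/null; python3 st.py
```

```text
14.7 [0.5457 0.3084 0.1143] [-7.7821  3.6957  7.8932] 0.12497296869985067 x [-0.37    0.929   0.0021] z [-0.0092 -0.0014 -1.    ] q [ 0.3947  0.1587  1.7005  0.0023  1.2914 -1.5557]
rel ex,ey,r -0.007195270879875778 -0.024135801578007755 0.02518548869582939 num 11.844462837367468 F ex ey -5.862467750003074 6.312724335886862
```

```bash
python3 -m inch '-0.0001 0.0008 0 0 0 0 1; 0 0 0 0 0 0 1'>/dev/null; python3 st.py;  python3 -m inch '-0.0001 0.0007 0 0 0 0 1; 0 0 0 0 0 0 1'>/dev/null; python3 st.py
```

```text
14.8667 [0.5459 0.3084 0.1143] [-10.6041   2.6866   7.1283] 0.13703807743895374 x [-0.37    0.929   0.0021] z [-0.0111 -0.0021 -0.9999] q [ 0.3946  0.1604  1.6987  0.0024  1.2936 -1.5559]
rel ex,ey,r -0.007017372587731413 -0.02421274881757645 0.025209139678658097 num 11.795857666462052 F ex ey -8.857593189064112 6.419415346154507
15.0333 [0.5462 0.3084 0.1143] [-10.9756   1.8946   9.0532] 0.13132829385721564 x [-0.3701  0.929   0.0021] z [-0.0121 -0.0026 -0.9999] q [ 0.3944  0.1617  1.6973  0.0024  1.2948 -1.5561]
rel ex,ey,r -0.006705166167153417 -0.02429467195609456 0.02520298273584669 num 11.714349689186765 F ex ey -9.495709615264854 5.821036323985167
```

```bash
python3 -m inch '-0.0001 0.0008 0 0 0 0 1; 0 0 0 0 0 0 1'>/dev/null; python3 st.py;  python3 -m inch '-0.0001 0.0004 0 0 0 0 1; 0 0 0 0 0 0 1'>/dev/null; python3 st.py
```

```text
15.2 [0.5467 0.3085 0.1143] [-12.2399   1.1366  10.1795] 0.12920022139947457 x [-0.3701  0.929   0.002 ] z [-0.0129 -0.003  -0.9999] q [ 0.3943  0.1633  1.6955  0.0023  1.2959 -1.5563]
rel ex,ey,r -0.006230676349325009 -0.0244101628485949 0.02519280409293417 num 11.590995710621371 F ex ey -10.95080212954363 5.5845944140706365
15.3667 [0.5469 0.3085 0.1142] [-13.1444  -0.1093  11.1804] 0.13350612529501826 x [-0.3701  0.929   0.0021] z [-0.0134 -0.0031 -0.9999] q [ 0.3941  0.164   1.6947  0.0024  1.2964 -1.5564]
rel ex,ey,r -0.006035508933463974 -0.024466155062475372 0.025199605386335172 num 11.539723141972173 F ex ey -12.252004959753672 4.761778337115784
```

```bash
python3 -m inch '0 0.0004 0 0 0 0 1; 0 0.0004 0 0 0 0 1'>/dev/null; python3 st.py;  python3 -m inch '0 0 0 0 0 0 1; 0 0 0 0 0 0 1'>/dev/null; python3 st.py
```

```text
15.5333 [0.5473 0.3086 0.1142] [-14.2087   0.0974  11.4695] 0.13578549742512794 x [-0.3702  0.929   0.0018] z [-0.0143 -0.0037 -0.9999] q [ 0.3941  0.1656  1.693   0.0021  1.2976 -1.5564]
rel ex,ey,r -0.00561364171263117 -0.024537376128145286 0.025171328938533754 num 11.431812818655503 F ex ey -13.16438440090693 5.347557591881307
15.7 [0.5474 0.3086 0.1142] [-13.4366   0.7721  11.485 ] 0.13251162973604985 x [-0.3701  0.929   0.0018] z [-0.0141 -0.0037 -0.9999] q [ 0.3941  0.1656  1.693   0.0021  1.2974 -1.5565]
rel ex,ey,r -0.0055590200179382755 -0.024598266851801942 0.02521859305497229 num 11.414943275584315 F ex ey -12.197376262783731 5.6887219364363055
```

```bash
python3 -m inch '0 0 -0.001 0 0 0 1; 0 0 -0.001 0 0 0 1; 0 0 -0.0005 0 0 0 1; 0 0 0 0 0 0 1'>/dev/null; python3 st.py
```

```text
16.0333 [0.547  0.3085 0.1144] [-10.6093   2.8628   2.2629] 0.12828624067377892 x [-0.3701  0.929   0.0021] z [-0.0148 -0.0036 -0.9999] q [ 0.3941  0.1649  1.6935  0.0024  1.2983 -1.5565]
rel ex,ey,r -0.005982147148594616 -0.02446620692479063 0.025186928470818184 num 11.526624940558133 F ex ey -8.797156380621713 6.585020134797032
```

```bash
python3 -m inch '0 0.0008 0 0 0 0 1; 0 0.0004 0 0 0 0 1;0 0 0 0 0 0 1'>/dev/null; python3 st.py;  python3 -m inch '0.0001 0.0008 0 0 0 0 1; 0 0 0 0 0 0 1'>/dev/null; python3 st.py
```

```text
16.2833 [0.5472 0.3086 0.1144] [-12.9967   1.1837   4.9814] 0.13103662891890525 x [-0.3702  0.929   0.0019] z [-0.0174 -0.0048 -0.9998] q [ 0.3941  0.1673  1.6908  0.0023  1.3014 -1.5565]
rel ex,ey,r -0.005718542848592843 -0.024489099459888957 0.02514791690513403 num 11.460425377159902 F ex ey -11.636452023325955 5.908351771881143
16.45 [0.5476 0.3087 0.1144] [-15.1382  -0.5193   5.3076] 0.12918467906074885 x [-0.3702  0.9289  0.0015] z [-0.0183 -0.0057 -0.9998] q [ 0.3942  0.1689  1.689   0.0018  1.3027 -1.5564]
rel ex,ey,r -0.005293010201414093 -0.02455712157371329 0.025121070378835538 num 11.351486527402972 F ex ey -14.25601028682345 5.118567701602286
```

```bash
python3 - <<'E'
from h import *
im=grab_frame('side');c=im[100:320,200:450];cv2.imwrite('pics/side2.png',cv2.resize(c,None,fx=2.7,fy=2.7,interpolation=cv2.INTER_CUBIC))
im=grab_frame('top');c=im[100:340,240:480];cv2.imwrite('pics/top2.png',cv2.resize(c,None,fx=2.5,fy=2.5,interpolation=cv2.INTER_CUBIC))
E
```

```text
(no output)
```

View pics/side2.png

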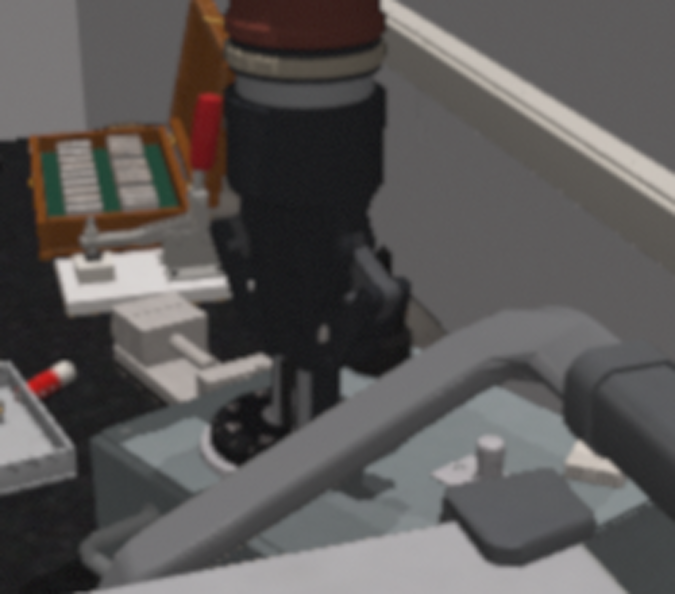

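View pics/top2.png

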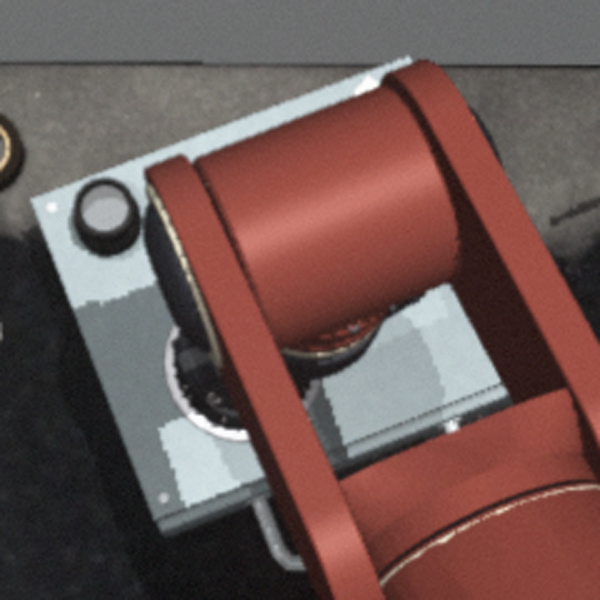

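```bash
python3 -m inch '0 0 0 0 0 0 0.7; 0 0 0 0 0 0 0.7;0 0 0 0 0 0 0.7;0 0 0 0 0 0 0.7'>/dev/null; python3 st.py
```

```text
16.8833 [0.5541 0.3098 0.1173] [-1.0071  0.6576  0.3775] 0.29971264712352597 x [-0.3695  0.9292 -0.0007] z [-0.0016 -0.0014 -1.    ] q [ 0.393   0.1692  1.6833 -0.0007  1.2911 -1.5561]
rel ex,ey,r 0.0011246089854625423 -0.025936216643115337 0.025960587033593753 num 9.724130879358754 F ex ey -0.692314335780615 0.9835043678590122
```

```bash
python3 -m inch '0 0 -0.01 0 0 0 0.7; 0 0 -0.02 0 0 0 0.7;0 -0.01 -0.02 0 0 0 0.7;-0.005 -0.02 -0.02 0 0 0 0.7;-0.01 -0.03 -0.01 0 0 0 0.7;-0.01 -0.035 0 0 0 0 0.7;-0.01 -0.03 0 0 0 0 0.7;-0.005 -0.015 0 0 0 0 0.7;0 -0.005 0 0 0 0 0.7'>/dev/null; python3 st.py; python3 - <<'E'
from h import *
im=grab_frame('top');cv2.imwrite('pics/top3f.png',im)
c=im[195:285,290:390]
cv2.imwrite('pics/top3d.png',cv2.resize(c,None,fx=6,fy=6,interpolation=cv2.INTER_CUBIC))
E
```

```text
17.6333 [0.4333 0.2186 0.1991] [-0.3203  1.3294  0.2682] 0.29922818559730213 x [-0.3688  0.9295 -0.0006] z [ 0.0011 -0.0003 -1.    ] q [ 0.314  -0.2707  1.9653 -0.0006  1.446  -1.6345]
rel ex,ey,r -0.14481675996720553 -0.06601780225543472 0.15915478058178745 num 17.277013318632925 F ex ey 0.19430490653636695 1.353617515653537
```

View pics/top3f.png

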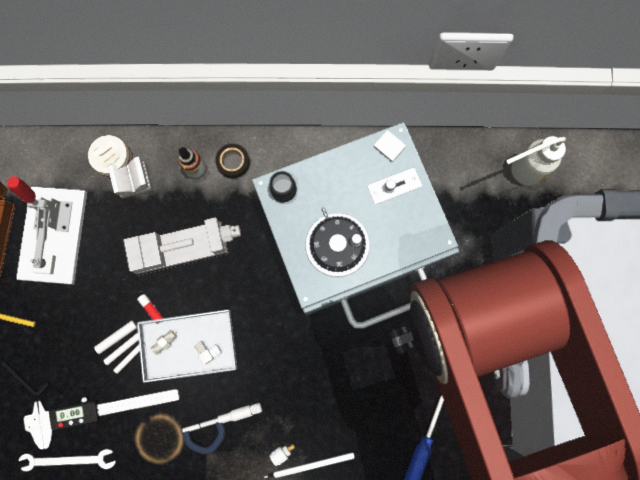

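View pics/top3d.png

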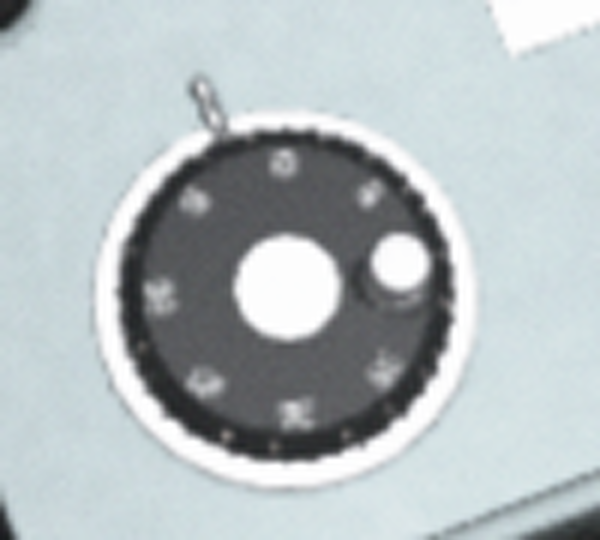

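```bash
python3 - <<'E'
from h import *
yaw=.379;ex=np.array([np.cos(yaw),np.sin(yaw),0]);ey=np.array([-ex[1],ex[0],0])
c=lambda x,y:[290+x/6,195+y/6]
n=plane('top',[c(284,164),c(297,412),c(195,202),c(384,370),c(370,194),c(207,382)],.109)
for i,k in((0,10),(2,15),(4,5)):
    v=n[i]-n[i+1];a=np.arctan2(v@ey,v@ex);print(k,'index num',k-a/(2*np.pi/40))
D=np.array([.54346,.33348,.136]);v=plane('top',[c(400,263)],.136)[0]-D
print(v@ex,v@ey,(-np.arctan2(v@ey,v@ex))/(2*np.pi/40)%40)
h=plane('top',[c(288,288)],.109)[0];print(h, plane('top',[c(288,288)],.115)[0])
E
```

```text
10 index num 12.0700552829795
15 index num 12.04884489899391
5 index num 11.899645759713945
-0.007412126352437967 -0.023551397722699485 11.94109987963909
[0.54361644 0.33341885 0.109     ] [0.54269135 0.33355294 0.115     ]
```

```bash
python3 -m inch '0.002 0.008 0 0 0 0 0.65; 0.006 0.02 0 0 0 0 0.65;0.009 0.03 0.005 0 0 0 0.65;0.009 0.03 0.01 0 0 0 0.65;0.008 0.025 0.01 0 0 0 0.65;0.005 0.016 0.01 0 0 0 0.65;0.003 0.006 0.004 0 0 0 0.65;0 0.002 0 0 0 0 0.65;0 0 0 0 0 0 0.65;0 0 0 0 0 0 0.65'>/dev/null; python3 st.py
```

```text
18.5167 [0.5465 0.3097 0.1597] [-0.462   0.1405 -0.2919] 0.35218337556906487 x [-0.37    0.929  -0.0001] z [ 0.0004  0.     -1.    ] q [ 0.3972  0.1123  1.6716 -0.0001  1.3573 -1.5526]
rel ex,ey,r -0.005967007273917039 -0.023262241346476933 0.024015350263294512 num 11.598531035454197 F ex ey -0.3772306777427213 0.3014460288591282
```

```bash
python3 -m inch '-0.0003 -0.0009 0.006 0 0 0 0.65;-0.0003 -0.0009 0.012 0 0 0 0.65;0 0 0.012 0 0 0 0.65;0 0 0.006 0 0 0 0.65;0 0 0.003 0 0 0 0.7;0 0 0 0 0 0 0.75;0 0 0 0 0 0 0.85;0 0 0 0 0 0 0.95;0 0 0 0 0 0 1;0 0 0 0 0 0 1'>/dev/null; python3 st.py
```

```text
19.35 [0.5446 0.3083 0.1199] [-0.8788 -1.4195 -3.0363] 0.127491675916677 x [-0.37    0.929  -0.0001] z [-0.0007 -0.0004 -1.    ] q [ 0.3963  0.1456  1.7051 -0.0001  1.2917 -1.5535]
rel ex,ey,r -0.008294095074459058 -0.02384489199450187 0.02524620540464696 num 12.131053193130965 F ex ey -1.3416103530152703 -0.9936748522017689
```

```bash
python3 arc.py 52.1 '[-.3,-.4,-.4,-.4,-.4,-.2,-.2,-.2,-.2]'; python3 -m inch '-0.0003 0.0012 0 0 0 0 1; -0.0004 0.0015 0 0 0 0 1; 0 0 0 0 0 0 1'>/dev/null; python3 st.py
```

```text
-0.0003 0.0011 0 0 0 0 1; -0.0004 0.0015 0 0 0 0 1; -0.0003 0.0016 0 0 0 0 1; -0.0002 0.0015 0 0 0 0 1; -0.0001 0.0016 0 0 0 0 1; 0.0000 0.0008 0 0 0 0 1; 0.0000 0.0008 0 0 0 0 1; 0.0000 0.0008 0 0 0 0 1; 0.0001 0.0008 0 0 0 0 1 # end n 49.4
19.6 [0.5475 0.3086 0.1199] [-1.224  -0.4549 -3.5047] 0.13163938121796992 x [-0.3699  0.9291  0.    ] z [-0.0008 -0.0003 -1.    ] q [ 0.395   0.1517  1.6983  0.      1.2925 -1.5547]
rel ex,ey,r -0.005453861159758732 -0.024570614851567286 0.025168625622667275 num 11.390540214699865 F ex ey -1.305418538306234 0.030237272253288865
```

```bash
python3 -m inch '-0.0003 0.0016 0 0 0 0 1; -0.0002 0.0015 0 0 0 0 1; -0.0001 0.0012 0 0 0 0 1;0 0.0004 0 0 0 0 1; 0 0 0 0 0 0 1'>/dev/null; python3 st.py
```

```text
20.0167 [0.5522 0.31   0.1199] [-2.2667  0.472  -4.5558] 0.1272371529721639 x [-0.3699  0.9291  0.0003] z [-0.0003  0.0002 -1.    ] q [ 0.3941  0.1619  1.6869  0.0003  1.293  -1.5557]
rel ex,ey,r -0.0005595962462259627 -0.024997244753446977 0.025003507618382718 num 10.14249192063226 F ex ey -1.9312159634544523 1.2771433110705415
```

```bash
python3 arc.py 10.1 '[.3,.6]+[.9]*8+[.9,.9,.9,.7,.5]+[.4]*5+[.3]*40' | sed 's/0.0000/0/g'
```

```text
0 -0.0012 0 0 0 0 1; 0.0003 -0.0023 0 0 0 0 1; 0.0008 -0.0035 0 0 0 0 1; 0.0013 -0.0032 0 0 0 0 1; 0.0017 -0.0031 0 0 0 0 1; 0.0021 -0.0028 0 0 0 0 1; 0.0026 -0.0025 0 0 0 0 1; 0.0028 -0.0021 0 0 0 0 1; 0.0031 -0.0017 0 0 0 0 1; 0.0033 -0.0012 0 0 0 0 1 # end n 18.20003
0.0035 -0.0008 0 0 0 0 1; 0.0035 -0.0002 0 0 0 0 1; 0.0035 0.0002 0 0 0 0 1; 0.0027 0.0006 0 0 0 0 1; 0.0019 0.0005 0 0 0 0 1; 0.0015 0.0006 0 0 0 0 1; 0.0014 0.0006 0 0 0 0 1; 0.0014 0.0008 0 0 0 0 1; 0.0013 0.0008 0 0 0 0 1; 0.0013 0.0009 0 0 0 0 1 # end n 24.1
0.0009 0.0007 0 0 0 0 1; 0.0009 0.0008 0 0 0 0 1; 0.0009 0.0008 0 0 0 0 1; 0.0008 0.0009 0 0 0 0 1; 0.0008 0.0009 0 0 0 0 1; 0.0007 0.0009 0 0 0 0 1; 0.0007 0.0009 0 0 0 0 1; 0.0006 0.0010 0 0 0 0 1; 0.0006 0.0011 0 0 0 0 1; 0.0006 0.0010 0 0 0 0 1 # end n 27.1001
0.0004 0.0011 0 0 0 0 1; 0.0005 0.0011 0 0 0 0 1; 0.0004 0.0011 0 0 0 0 1; 0.0003 0.0011 0 0 0 0 1; 0.0003 0.0011 0 0 0 0 1; 0.0002 0.0012 0 0 0 0 1; 0.0002 0.0012 0 0 0 0 1; 0.0001 0.0011 0 0 0 0 1; 0.0001 0.0012 0 0 0 0 1; 0 0.0012 0 0 0 0 1 # end n 30.10016
0 0.0012 0 0 0 0 1; -0.0002 0.0011 0 0 0 0 1; -0.0001 0.0012 0 0 0 0 1; -0.0002 0.0012 0 0 0 0 1; -0.0003 0.0011 0 0 0 0 1; -0.0003 0.0012 0 0 0 0 1; -0.0004 0.0011 0 0 0 0 1; -0.0004 0.0011 0 0 0 0 1; -0.0005 0.0010 0 0 0 0 1; -0.0005 0.0011 0 0 0 0 1 # end n 33.1002
-0.0006 0.0010 0 0 0 0 1; -0.0006 0.0010 0 0 0 0 1; -0.0007 0.0010 0 0 0 0 1; -0.0007 0.0009 0 0 0 0 1; -0.0007 0.0009 0 0 0 0 1; -0.0008 0.0009 0 0 0 0 1; -0.0009 0.0008 0 0 0 0 1; -0.0009 0.0008 0 0 0 0 1; -0.0009 0.0008 0 0 0 0 1; -0.0009 0.0007 0 0 0 0 1 # end n 36.1003
```

```bash
cat >> st.py <<'E'
a=np.arctan2(v@ey,v@ex);t=np.array([np.sin(a),-np.cos(a)]);f=np.array([s['contact_force']@ex,s['contact_force']@ey]);print('F cw-tangential',f@t,'radial',f@np.array([np.cos(a),np.sin(a)]))
E
python3 -m inch '0 -0.0012 0 0 0 0 1; 0.0003 -0.0023 0 0 0 0 1; 0.0008 -0.0035 0 0 0 0 1; 0.0013 -0.0032 0 0 0 0 1; 0.0017 -0.0031 0 0 0 0 1; 0.0021 -0.0028 0 0 0 0 1; 0.0026 -0.0025 0 0 0 0 1; 0.0028 -0.0021 0 0 0 0 1; 0.0031 -0.0017 0 0 0 0 1; 0.0033 -0.0012 0 0 0 0 1'>/dev/null; python3 st.py
python3 -m inch '0.0035 -0.0008 0 0 0 0 1; 0.0035 -0.0002 0 0 0 0 1; 0.0035 0.0002 0 0 0 0 1; 0.0027 0.0006 0 0 0 0 1; 0.0019 0.0005 0 0 0 0 1; 0.0015 0.0006 0 0 0 0 1; 0.0014 0.0006 0 0 0 0 1; 0.0014 0.0008 0 0 0 0 1'>/dev/null; python3 st.py
```

```text
20.85 [0.523  0.3176 0.12  ] [ 0.2263 -2.7524 -7.9414] 0.12526282162765887 x [-0.3699  0.9291 -0.0007] z [-0.001  -0.0012 -1.    ] q [ 0.4246  0.1147  1.7388 -0.0007  1.2894 -1.5249]
rel ex,ey,r -0.02489046918806642 -0.007135408963471432 0.02589303994277366 num 18.2226519431276 F ex ey -0.8081639046084014 -2.64083245362094
F cw-tangential -2.3158724885656485 radial 1.5046127613157614
21.5167 [0.518  0.3371 0.12  ] [-3.9276 -2.2715 -5.3122] 0.12279592017077315 x [-0.37    0.929   0.0007] z [-0.0016  0.0001 -1.    ] q [ 0.4562  0.1284  1.7239  0.0008  1.2907 -1.4938]
rel ex,ey,r -0.022311418535013727 0.012793846547843653 0.025719290552702365 num 23.314542815323705 F ex ey -4.489300395055711 -0.6571827038450803
F cw-tangential -2.803269342645253 radial 3.567546514884669
```

```bash
python3 -m inch '0.0013 0.0008 0 0 0 0 1; 0.0013 0.0009 0 0 0 0 1;0.0009 0.0007 0 0 0 0 1'>/dev/null; python3 st.py|tail -2;python3 -m inch '0.0009 0.0008 0 0 0 0 1; 0.0009 0.0008 0 0 0 0 1; 0.0008 0.0009 0 0 0 0 1'>/dev/null; python3 st.py|tail -2
```

```text
rel ex,ey,r -0.019708866753252594 0.016323337266951836 0.02559083367591068 num 24.403592978865312 F ex ey -4.2437946481387 1.5168494200844227
F cw-tangential -1.5387348738516444 radial 4.235908422850273
rel ex,ey,r -0.01713455674888918 0.018847523929950035 0.02547198840434219 num 25.302841317852838 F ex ey -4.734298306080702 2.221700017504883
F cw-tangential -2.0085575878210937 radial 4.828584454593925
```

```bash
python3 -m inch '0.0008 0.0009 0 0 0 0 1; 0.0007 0.0009 0 0 0 0 1; 0.0007 0.0009 0 0 0 0 1'>/dev/null; python3 st.py|tail -2
```

```text
rel ex,ey,r -0.014284902830187338 0.020917550742435495 0.02532987125767239 num 26.185584093574615 F ex ey -5.214318035973115 3.0782401310771643
F cw-tangential -2.5700249433571667 radial 5.482667842881828
```

```bash
python3 -m inch '0.0006 0.0010 0 0 0 0 1; 0.0006 0.0011 0 0 0 0 1; 0.0006 0.0010 0 0 0 0 1'>/dev/null; python3 st.py|tail -2
```

```text
rel ex,ey,r -0.011016295792592445 0.022685117893841727 0.025218511987176964 num 27.12199641078685 F ex ey -3.365364379523046 3.401732254099092
F cw-tangential -1.5412962908605408 radial 4.530106563792971
```

```bash
python3 -m inch '0.0004 0.0011 0 0 0 0 1; 0.0005 0.0011 0 0 0 0 1; 0.0004 0.0011 0 0 0 0 1'>/dev/null; python3 st.py|tail -2
```

```text
rel ex,ey,r -0.007749883590231277 0.02386370395131019 0.025090577154340505 num 28.000942038749645 F ex ey -3.0003382725885244 2.7690976204694246
F cw-tangential -1.9983199180230808 radial 3.560428188698818
```

```bash
python3 -m inch '0.0003 0.0011 0 0 0 0 1; 0.0003 0.0011 0 0 0 0 1; 0.0002 0.0012 0 0 0 0 1'>/dev/null; python3 st.py|tail -2
```

```text
rel ex,ey,r -0.004256197825222756 0.024565884458494645 0.02493186513591672 num 28.90785699290562 F ex ey -2.7510406317346776 2.9818411399075635
F cw-tangential -2.201617898450325 radial 3.4077088740565187
```

```bash
python3 -m inch '0.0002 0.0012 0 0 0 0 1; 0.0001 0.0011 0 0 0 0 1; 0.0001 0.0012 0 0 0 0 1'>/dev/null; python3 st.py|tail -2
```

```text
rel ex,ey,r -0.000785786802866191 0.024823523939003184 0.02483595783636747 num 29.798545754895425 F ex ey -1.9808685489301605 3.1148879084128955
F cw-tangential -1.8813246640775416 radial 3.1760013221740118
```

```bash
python3 -m inch '0 0.0012 0 0 0 0 1; 0 0.0012 0 0 0 0 1; -0.0002 0.0011 0 0 0 0 1'>/dev/null; python3 st.py|tail -2
```

```text
rel ex,ey,r 0.0030503912873206425 0.024495353630434737 0.02468455461388384 num 30.78871836802592 F ex ey -1.0438179242909542 2.7873732095909016
F cw-tangential -1.3802666755501005 radial 2.6370189936710795
```

```bash
python3 -m inch '-0.0001 0.0012 0 0 0 0 1; -0.0002 0.0012 0 0 0 0 1'>/dev/null; python3 st.py|tail -2
```

```text
rel ex,ey,r 0.005145075671398327 0.02408207934217649 0.02462556291960244 num 31.339976672357373 F ex ey -0.2819580284425781 3.1881950147960127
F cw-tangential -0.9418521840146694 radial 3.0589217455894766
```

```bash
python3 -m inch '-0.0003 0.0011 0 0 0 0 1; -0.0003 0.0012 0 0 0 0 1; -0.0004 0.0011 0 0 0 0 1'>/dev/null; python3 st.py|tail -2
```

```text
rel ex,ey,r 0.008302448362617832 0.023088040362674995 0.024535448979027166 num 32.19761786985552 F ex ey -2.3998040846226454 1.7545288842260083
F cw-tangential -2.851941249988992 radial 0.8389650509801476
```

```bash
python3 -m inch '-0.0004 0.0011 0 0 0 0 1; -0.0005 0.0010 0 0 0 0 1; -0.0005 0.0011 0 0 0 0 1'>/dev/null; python3 st.py|tail -2
```

```text
rel ex,ey,r 0.009947128882947685 0.022429078064550904 0.02453586998334664 num 32.65743658481355 F ex ey -8.355921633098356 3.1418284511045775
F cw-tangential -8.912167829781435 radial -0.5155355743885928
```

```bash
python3 -m inch '-0.0002 0.0004 0 0 0 0 1; 0 0 0 0 0 0 1;0 0 0 0 0 0 1'>/dev/null; python3 st.py|tail -2
```

```text
rel ex,ey,r 0.01006792036517006 0.022368422961660188 0.024529764904522276 num 32.692475817910896 F ex ey -8.255103067194568 3.003707439504199
F cw-tangential -8.76057007218548 radial -0.6491510166872871
```

```bash
python3 -m inch '0 0 0 0 0 0 0.7; 0 0 0 0 0 0 0.65;0 0 0 0 0 0 0.65;0 0 -0.008 0 0 0 0.65; 0 0 -0.016 0 0 0 0.65;0 0 -0.012 0 0 0 0.65;-0.01 0.004 -0.004 0 0 0 0.8;-0.02 0.009 0 0 0 0 1;-0.024 0.01 0 0 0 0 1;-0.02 0.009 0 0 0 0 1'>/dev/null;python3 -m inch '-0.01 0.004 0 0 0 0 1;-0.004 0.001 0 0 0 0 1;0 0 0 0 0 0 1;0 0 0 0 0 0 1'>/dev/null; python3 st.py
```

```text
25.6 [0.6131 0.2903 0.1602] [ 0.4736 -0.951   0.2462] 0.00033853930869234155 x [-0.37    0.9291  0.0004] z [-0.0004  0.0003 -1.    ] q [ 0.3325  0.2253  1.5437  0.0004  1.3728 -1.6174]
rel ex,ey,r 0.04873654061346897 -0.06586699130583973 0.08193723777777645 num 5.944598654628718 F ex ey 0.08814638288174517 -1.0587878892741405
F cw-tangential 0.5589122012624902 radial 0.9035589247905431
```

```bash
python3 -m inch '0 0.0012 0.008 0 0 0 1;0 0.0012 0.016 0 0 0 1;0 0 0.018 0 0 0 1;0 0 0.012 0 0 0 1;0 0 0.006 0 0 0 1;0 0 0.001 0 0 0 1;0 0 0 0 0 0 1'>/dev/null; python3 st.py; python3 -m inch '-0.002 0 0 0 0 0 1;-0.004 0 0 0 0 0 1;-0.004 0 0 0 0 0 1;-0.003 0 0 0 0 0 1'>/dev/null;python3 st.py|tail -2
```

```text
26.1833 [0.6152 0.291  0.0983] [ 0.6756 -0.7474  0.5644] 0.0005697209293503521 x [-0.3702  0.929   0.0001] z [-0.0013 -0.0004 -1.    ] q [ 0.3326  0.2882  1.5779  0.      1.2769 -1.6174]
rel ex,ey,r 0.050895411643169595 -0.06596579888338955 0.08331764248135853 num 5.816476713077124 F ex ey 0.35113225276932947 -0.9443479677356029
F cw-tangential 0.2988593801152287 radial 0.9621694310350797
rel ex,ey,r 0.0519321257315263 -0.07959247471574948 0.09503634943731938 num 6.319615946790338 F ex ey 1.119275672463381 5.5685525439041665
F cw-tangential -3.9802948424762916 radial -4.052012886473407
```

```bash
python3 -m inch '-0.002 0 0 0 0 0 1;-0.002 0 0 0 0 0 1'>/dev/null;python3 st.py|tail -2; python3 -m inch '-0.002 0 0 0 0 0 1;-0.001 0 0 0 0 0 1'>/dev/null;python3 st.py|tail -2
```

```text
rel ex,ey,r 0.051956148550495976 -0.08230616839531564 0.09733317383153217 num 6.415293519208629 F ex ey -0.4736418305967444 5.65177281650912
F cw-tangential -2.616381380934087 radial -5.032039449629137
rel ex,ey,r 0.05197965468784984 -0.08530861913072128 0.09989717212943805 num 6.5161670318732 F ex ey 0.787446059619948 4.900611054989427
F cw-tangential -3.2223935825412044 radial -3.7752138493458656
```

The bolt moves beyond the 2 mm play at a steady ~5 N: the lock has released. Slide on.

```bash
python3 -m inch '-0.002 0 0 0 0 0 1;-0.002 0 0 0 0 0 1;-0.002 0 0 0 0 0 1;-0.002 0 0 0 0 0 1;-0.002 0 0 0 0 0 1'>/dev/null;python3 st.py|tail -2; python3 -m inch '-0.0015 0 0 0 0 0 1;-0.0015 0 0 0 0 0 1;0 0 0 0 0 0 1'>/dev/null;python3 st.py|tail -2
```

```text
rel ex,ey,r 0.05197071396048994 -0.09508667796218573 0.10836250013472133 num 6.8156315407827694 F ex ey 0.8076110797181011 5.151438292839627
F cw-tangential -3.1793007749896076 radial -4.1329890785203345
rel ex,ey,r 0.05198625767225573 -0.09748321890081461 0.11047872625094077 num 6.881078452402671 F ex ey 0.8618935309477767 7.612767268526719
F cw-tangential -4.3427314275632956 radial -6.311716857677904
```

```bash
python3 -m inch '-0.0015 0 0 0 0 0 1;-0.0015 0 0 0 0 0 1;0 0 0 0 0 0 1;0 0 0 0 0 0 1'>/dev/null;python3 st.py|tail -2
```

```text
rel ex,ey,r 0.051965000584621106 -0.09784735716096692 0.11079019175516168 num 6.8920021377138205 F ex ey 1.0708157477967688 13.707651760430956
F cw-tangential -7.375153068410202 radial -11.604028626666473
```

```bash
python3 -m inch '0.004 0 0 0 0 0 1;0.006 0 -0.004 0 0 0 1;0.003 0 -0.014 0 0 0 1;0 0 -0.02 0 0 0 1;0 0 -0.016 0 0 0 1;0 -0.008 -0.006 0 0 0 1;0.003 -0.018 0 0 0 0 1;0.006 -0.027 0 0 0 0 1;0.008 -0.03 0 0 0 0 1;0.007 -0.028 0 0 0 0 1'>/dev/null;python3 -m inch '0.003 -0.02 0 0 0 0 1;0.001 -0.01 0 0 0 0 1;0 -0.003 0 0 0 0 1;0 0 0 0 0 0 1;0 0 0 0 0 0 1'>/dev/null; python3 st.py;python3 - <<'E'
from h import *
im=grab_frame('top');c=im[100:340,240:480];cv2.imwrite('pics/top4.png',cv2.resize(c,None,fx=2.5,fy=2.5,interpolation=cv2.INTER_CUBIC))
E
```

```text
29.1 [0.4809 0.2422 0.1597] [0.3198 0.024  0.1393] -0.0025505948252574967 x [-0.3695  0.9292 -0.0003] z [ 0.0013  0.0002 -1.    ] q [ 0.3285 -0.1002  1.885  -0.0002  1.3554 -1.6207]
rel ex,ey,r -0.09184882856742399 -0.061634157389755834 0.11061182878134343 num 16.237427010442026 F ex ey 0.3060144145297601 -0.09604445290217849
F cw-tangential -0.2502671855543407 radial -0.2005883712182235
```

View pics/top4.png

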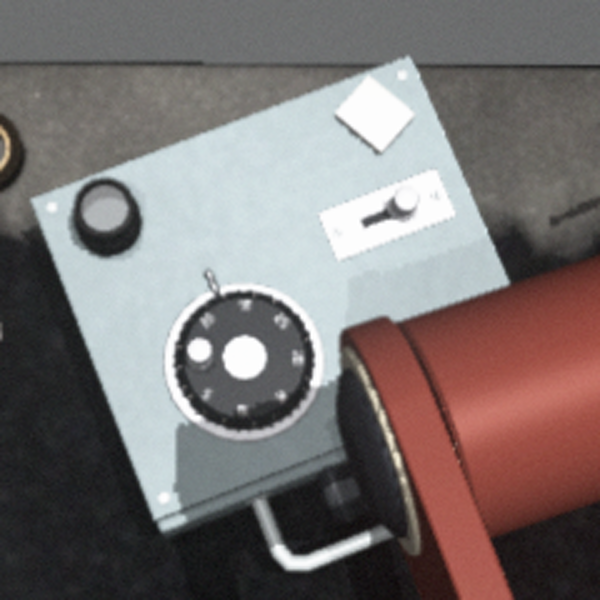

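```bash
python3 -m inch '0.004 0 0.008 0 0 0 1;0.006 0 0.016 0 0 0 1;0 0 0.02 0 0 0 1;0 0 0.02 0 0 0 1;0 0 0.02 0 0 0 1;0 0 0.016 0 0 0 1;0 0 0.008 0 0 0 1;0 0 0.003 0 0 0 1;0 0 0 0 0 0 1'>/dev/null; python3 st.py; python3 -m inch '0 -0.003 0 0 0 0 1;0 -0.006 0 0 0 0 1;0 -0.006 0 0 0 0 1;0 -0.006 0 0 0 0 1'>/dev/null; python3 st.py|tail -2
```

```text
29.9 [0.4761 0.2516 0.0473] [-0.643  -0.5863 -0.3489] 0.003820638359929806 x [-0.3699  0.9291  0.0001] z [-0.0016 -0.0006 -1.    ] q [ 0.3479  0.0393  1.9539  0.      1.1501 -1.6018]
rel ex,ey,r -0.092900100364152 -0.05117292953214006 0.10606176202840913 num 16.794705008008698 F ex ey -0.8142778395591703 -0.3068027695703255
F cw-tangential 0.12414440573535625 radial 0.861257514299752
rel ex,ey,r -0.11255823323908186 -0.0513064359153636 0.12370006562747193 num 17.277276979060087 F ex ey 4.036026205880131 -0.18104732984992591
F cw-tangential -1.8387418495820438 radial -3.5974037972950104
```

```bash
python3 -m inch '0 -0.009 0 0 0 0 1;0 -0.011 0 0 0 0 1;0 -0.012 0 0 0 0 1;0 -0.012 0 0 0 0 1;0 -0.011 0 0 0 0 1;0 -0.009 0 0 0 0 1;0 -0.006 0 0 0 0 1;0 -0.004 0 0 0 0 1;0 -0.002 0 0 0 0 1;0 0 0 0 0 0 1'>/dev/null; python3 st.py
```

```text
31.0667 [0.3858 0.2156 0.0482] [ 2.7464 -0.9187  0.7989] 0.0028858934849514714 x [-0.3699  0.9291  0.0002] z [-0.0005  0.     -1.    ] q [ 0.3409 -0.2066  2.1812  0.0002  1.1675 -1.6088]
rel ex,ey,r -0.19011470042348652 -0.051122116844191 0.19686815422445333 num 18.327678570628724 F ex ey 2.211531993169236 -1.8696680397694012
F cw-tangential -2.3798139322088327 radial -1.6501569573258728
```

```bash
python3 -m inch '0 0.004 0 0 0 0 1;0 0.005 0 0 0 0 1;0 0.002 -0.004 0 0 0 1;0 0 -0.012 0 0 0 1;0 0 -0.025 0 0 0 1;0 0 -0.03 0 0 0 1;0 0 -0.03 0 0 0 1;0 0 -0.025 0 0 0 1;0 0 -0.015 0 0 0 1;0 0 -0.005 0 0 0 1'>/dev/null;python3 -m inch '0 -0.008 0 0 0 0 1;-0.008 -0.015 0 0 0 0 1;-0.01 -0.01 0 0 0 0 1;0 0 0 0 0 0 1;0 0 0 0 0 0 1'>/dev/null; python3 st.py;python3 - <<'E'
from h import *
im=grab_frame('top');cv2.imwrite('pics/top5.png',im)
E
```

```text
32.3167 [0.3713 0.1904 0.1924] [ 0.9919 -0.549  -0.5797] -0.00038353763834879275 x [-0.369   0.9294  0.0005] z [-0.0027 -0.0005 -1.    ] q [ 0.295  -0.4558  2.1147  0.0003  1.4854 -1.6538]
rel ex,ey,r -0.2128392485522599 -0.06920103855724738 0.22380645536197635 num 17.99877248621994 F ex ey 0.7183706670254894 -0.8770324900260884
F cw-tangential -1.0561756673996996 radial -0.4119895185521188
```

View pics/top5.png

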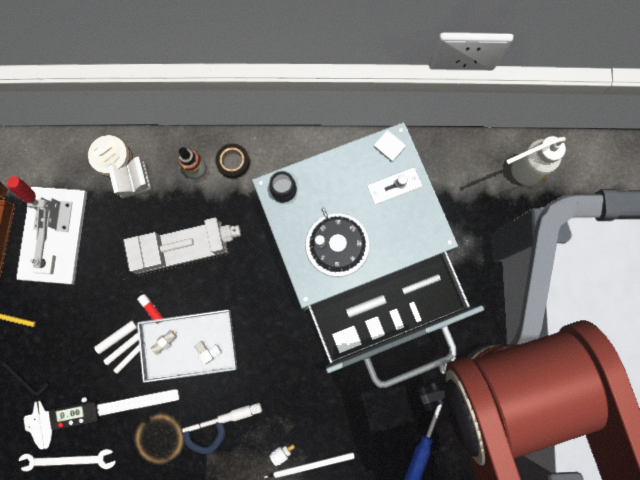

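```bash
python3 - <<'E'
from h import *
ex=np.array([np.cos(.379),np.sin(.379),0])
o=plane('top',[[304,307],[458,250]],.09);n=plane('top',[[329,369],[482,309]],.085)
print((o-n)@ex)
print(state()['contact_force'],np.abs(state()['joint_vel']).max())
job_done()
E
```

```text
[0.09236004 0.0895646 ]
[ 0.42037926 -0.38918843  0.22214943] 0.019939458660638478
the job is handed in; nothing more can be done
```

The safe is open and I handed the job in at about 32.4 s of the 72 s allowed. No verdict was reported.

**Dialling**
- **Clockwise:** I passed 25 twice and stopped on the third pass at about 25.5. That reading comes from the hand's position; I took no picture of this stop.
- **Anticlockwise:** I passed 10 once and aimed for it on the second pass. My low grip dragged and slipped near 12. I let go, read the dial as 12.0 in the top picture, gripped 6 mm higher and went on in the same direction to about 10.0.
- **Final stop:** Turning clockwise slowly, the dial came up against its stop at about 32.5. The force along the circle at the knob was about 9 N, below the 20 N limit.

**Bolt and drawer**
- The bolt slid at a steady 5–6 N and moved about 19 mm at the tool before meeting its end stop. The picture afterwards shows it at the open end.
- I hooked the handle with closed fingers and pulled the drawer out.

**Last checks**
- The final top picture puts the drawer about 9 cm out, by two measurements of 92 and 90 mm.
- The bolt is open, the loupe and gauge block look unmoved, and the hand is clear at z = 0.19 m with contact force under 1 N.

**What disagreed:** while the low grip was slipping, the hand's position read 11.35 when the dial was really at 12.0. The friction there also rose to about 15 N, against the 4 N expected.

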